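# Spring up the punching slide

## Robot

A 6-joint arm with a two-finger parallel gripper is mounted at the origin on a cart in front of the work surface, level with it; the furniture and walls round the work are solid. World frame = base frame: x ahead of the robot, y to its left, z up, the work surface at z = 0. Lengths are in m, angles in rad, forces in N, time in s.
With the tool pointing down it reaches from about 0.25 to 0.85 m from the base axis. Payload 12.5 kg.
Tool frame: the origin (TCP) lies between the finger pads; the fingertips stand 19 mm ahead of it and the grasp point (between the pads) is the TCP (bot.tcp_to_tips is the distance from the TCP to the fingertips, in m); z points along the fingers, y is the line along which they close (so a half turn about z gives the same grasp; the last joint's range is limited). The gripper opens to 93 mm and grips with 3 to 60 N. Pads are 15 mm wide; open, the fingers measure 128 mm over their backs; the gripper's body (75 mm by 188 mm) begins 65 mm behind the grasp point.
Start: joints at [1.092, 0.351, 1.652, -0, 1.139, -0.085], TCP at [0.211, 0.508, 0.238] pointing down, gripper open.
Joint ranges: [-2.75, 2.75], [-0.79, 2.1], [0.01, 2.65], [-1.57, 4.71], [0.07, 3.14], [-2.87, 2.87]. Speed limits (rad/s): [2.22, 2.22, 2.79, 3.14, 3.14, 3.14].

## Interface

Orientations are given as a 3x3 rotation matrix whose columns are the frame's x, y, z axes.
In Python, from rig import status, capture, ticket, bot gives the robot as it stands. The module is installed in compiled form; this text tells all that it offers.
- The arm moves only by the tool move_arm, never from a script. Its argument "commands" is a list of rows, each an object with "travel": the shift along the tool's x, y, z in mm, a list of three; "twist": the turn, a rotation vector about the tool's x, y, z in degrees, a list of three. In form: [{"travel": [tx, ty, tz], "twist": [wx, wy, wz]}, ...]. A call has 1 to 12 rows; each row is the pose to reach, as a shift and turn from the pose commanded when the call began, along the tool's axes at that moment; what a row does not reach only later rows make up. A row lasts 1/12 s, in which the tool goes at most 41.7 mm and 7.16 degrees, less where a joint would pass 70% of its speed; a pose out of reach is approached as far as the arm can. A call with a gripper value outside its range is refused whole. "grip" is the opening, from 0 (shut) to 1 (fully open), set as the call begins (left out, the last holds). The fingers move at their own pace and stop on an object; "squeeze" is the grip in N (left out, the last holds). Time passes only in rows, so rows that repeat a pose let the fingers close. It gives the time, the measured TCP pose, the force, the opening and the grip force at its end, in the units of the state.
- status.state(): the state, without advancing time (a new reading comes with each control period).
- capture(name): name is "side" or "top"; returns a dict with "color" (480x640x3 uint8, blue, green, red), "range_z" (480x640 float32, m along the optical axis (not along the pixel's ray), 0 where there is no reading), "camera_matrix" (3x3 intrinsics, pixels), "distortion" ([k1, k2, p1, p2, k3] as OpenCV has them; the pictures are not rectified), "world_from_camera" (4x4, takes a point from camera to world coordinates). Camera axes: x right, y up, looking along -z (the intrinsics and any distortion apply to the point x, -y, -z); pixel columns grow to the right and rows downward; lengths in m; the calibration is good to about 2 mm. A picture is of the moment at which its call begins.
- ticket.sign_off(): hands the job in; it is judged then, once.
The state is a dict: "time_s": time; "q": joint angles; "qvel": joint speeds; "effort": joint torques, N m; "position": TCP position; "tcp_rot": TCP orientation; "contact_force": force on the tool from outside, world axes, zero at the start; "torque": the same for the moment, N m; "grip_width": finger opening in m; "gripper_force": force on a finger pad.
Only numpy, scipy, OpenCV 4.12 (cv2) and the standard library are available. Lean on these libraries where they do the work, as an engineer would, in place of code of your own. Each camera call takes 0.05 s, during which the arm holds its last target. There are 200 camera calls.

## Task

The return springs of the sliding punching table have come off their posts. Draw the carriage fully home by its knob, away from the springs, and lock it there by pushing the lock pin fully home through the two lugs and the carriage bar between them; then, with the cranked spring puller and never with the fingers, stretch every spring that is there and hang its open hook on the anchor post in line with it. Finish by laying the puller flat back in its wooden tray; leave the pin in, the springs hooked and the orange pouch and the groover where they are.

Things in the scene. Friction and masses are not known exactly. Their poses are not given: they have to be found in the camera images.
- slide_bed: Grey bed plate of the punching slide, 384 x 245 x 10 mm, fixed. Origin on its underside in line with the middle spring; x axis along the springs from the spring blocks to the posts (to the robot's right), y across, away from the robot. Spring places 1, 2, 3 lie along y = -0.070 (nearest the robot), 0, +0.070 m. Stud axes at x = -0.160; posts at x = +0.017 with the carriage home.
- pin_mouth (a point): Mouth of the pin hole, in the robot-side face of the outer lug. Two steel lugs, each 8 mm thick, 44 mm wide, top 58 mm above the bench, stand on the bed with a 22 mm gap; the carriage's 8 mm side bar runs between. A 13 mm hole runs through all three along the bed's y axis, 40 mm above the bench, 38 mm from this face to the far face of the inner lug. Axes as the bed's; the pin enters along +y.
- carriage (a joint): Distance of the carriage from home, m: 0 = fully home at its stop, farthest from the spring blocks; grows towards the blocks, at most 0.026. Slides with about 1.5 to 3 N of friction and stays where left until a spring pulls it. Its hole meets the lug holes only at home. Steel plate, top 34 mm above the bench; white board on it, top 39 mm; dark bar carrying the posts, top 46 mm.
- carriage_knob (a point): Middle of the round black knob on the robot's side of the carriage, moves with it; 28 mm across, from 56 to 86 mm above the bench, this point at 72 mm; it stands on the side bar, whose top is 54 mm above the bench.
- lock_pin: Loose lock pin, 93 mm: black flat grip 40 long x 16 wide x 24 mm high, steel collar 21 mm across x 5 mm, round 10 mm shank 48 mm long with rounded nose. Lies on its grip, shank level, its axis 12 mm above the underside. Origin: centre of the grip's underside; x axis to the nose, z up as it lies. Fully home, the collar meets the outer lug.
- pin_nose (a point): End of the lock pin's nose, (0.073, 0, 0.012) m in the pin's frame.
- puller: Loose spring puller, 0.15 kg, 219 mm long: wooden handle 100 long x 26 wide x 28 mm high with flat underside; 7 mm steel shank that cranks up within 20 mm of the handle, runs level 32 to 39 mm above the underside, and ends in a straight finger pointing down. Origin: centre of the handle's underside; x axis from handle to finger, z up as it lies.
- puller_tip (a point): Lower end of the puller's down-pointing finger (7 mm thick, 29 mm long below the shank), at (0.165, 0, 0.003) m in the puller's frame.
- tool_tray: Shallow fixed wooden tray in which the puller lies, 280 x 130 mm outside, walls 14 mm high, 6 mm thick, floor 6 mm thick. Origin: centre of its underside, x axis along its length.
- spring1: Spring 1 with its dark anchor block, held down in place 1 of the bed; None if absent. Origin: centre of the block's underside, 10 mm above the bench, below the upright stud; x axis towards post 1. The coil spring hangs level on the stud, its wire always 64 mm above the bench, and swings freely sideways about the stud axis (up to 0.4 rad); eye and hook stay in line with the stud.
- spring1_eye (a point): Centre of spring 1's pull eye: level ring of 5 mm wire, 15 mm inside, for the puller's finger; 95 mm from the stud when slack. x axis from the stud outwards, y to the left. Beyond it the open hook: wire along the left (+y) side, bend ending 52 mm out, point coming back on the right (-y); bend 14 mm wide inside, hook 24 mm over all. Mouth on the right from x = 12 to 33 mm; hooked, the post is at x = 42 mm.
- spring1_stretch (a joint): Stretch of spring 1, m: 0 slack, about 0.038 hooked on its post, at most 0.075; about 0.060 brings the mouth abreast of the post. Pull about 1.7 N + 110 N/m (6 N hooked).
- post1 (a point): Axis of anchor post 1 on the carriage, at the wire's height (64 mm): upright, 10 mm thick with a 13 mm head, top 74 mm above the bench, clear down to 46 mm. 177 mm from stud 1's axis when the carriage is home.
- spring2: Spring 2 with its dark anchor block, held down in place 2 of the bed; None if absent. Origin: centre of the block's underside, 10 mm above the bench, below the upright stud; x axis towards post 2. The coil spring hangs level on the stud, its wire always 64 mm above the bench, and swings freely sideways about the stud axis (up to 0.4 rad); eye and hook stay in line with the stud.
- spring2_eye (a point): Centre of spring 2's pull eye: level ring of 5 mm wire, 15 mm inside, for the puller's finger; 95 mm from the stud when slack. x axis from the stud outwards, y to the left. Beyond it the open hook: wire along the left (+y) side, bend ending 52 mm out, point coming back on the right (-y); bend 14 mm wide inside, hook 24 mm over all. Mouth on the right from x = 12 to 33 mm; hooked, the post is at x = 42 mm.
- spring2_stretch (a joint): Stretch of spring 2, m: 0 slack, about 0.038 hooked on its post, at most 0.075; about 0.060 brings the mouth abreast of the post. Pull about 1.7 N + 110 N/m (6 N hooked).
- post2 (a point): Axis of anchor post 2 on the carriage, at the wire's height (64 mm): upright, 10 mm thick with a 13 mm head, top 74 mm above the bench, clear down to 46 mm. 177 mm from stud 2's axis when the carriage is home.
- spring3: Spring 3 with its dark anchor block, held down in place 3 of the bed; None if absent. Origin: centre of the block's underside, 10 mm above the bench, below the upright stud; x axis towards post 3. The coil spring hangs level on the stud, its wire always 64 mm above the bench, and swings freely sideways about the stud axis (up to 0.4 rad); eye and hook stay in line with the stud.
- spring3_eye (a point): Centre of spring 3's pull eye: level ring of 5 mm wire, 15 mm inside, for the puller's finger; 95 mm from the stud when slack. x axis from the stud outwards, y to the left. Beyond it the open hook: wire along the left (+y) side, bend ending 52 mm out, point coming back on the right (-y); bend 14 mm wide inside, hook 24 mm over all. Mouth on the right from x = 12 to 33 mm; hooked, the post is at x = 42 mm.
- spring3_stretch (a joint): Stretch of spring 3, m: 0 slack, about 0.038 hooked on its post, at most 0.075; about 0.060 brings the mouth abreast of the post. Pull about 1.7 N + 110 N/m (6 N hooked).
- post3 (a point): Axis of anchor post 3 on the carriage, at the wire's height (64 mm): upright, 10 mm thick with a 13 mm head, top 74 mm above the bench, clear down to 46 mm. 177 mm from stud 3's axis when the carriage is home.
- orange_card_pouch: Bystander to be left alone: folded orange leather pouch, 79 x 108 x 18 mm. Origin: about the centre of its underside.
- groover: Bystander to be left alone: stitch groover with wooden handle, 123 mm long, 17 mm high. Origin: about the centre of its underside.

How it is judged:
On the way, in this order (a step that is already met when the one before it is completed fails the run):
1. The carriage is fully home and the lock pin is fully home through both lugs and the carriage bar (value of joint carriage below 0.004 m and y of pin_nose in the frame of slide_bed between -0.097 and -0.08 m and x of pin_nose in the frame of slide_bed between 0.084 and 0.096 m and z of pin_nose in the frame of slide_bed between 0.034 and 0.046 m), for 0.2 s.
2. Every spring that is there hangs on its post, with the pin still in (value of joint carriage below 0.006 m and y of pin_nose in the frame of slide_bed between -0.097 and -0.08 m and x of pin_nose in the frame of slide_bed between 0.084 and 0.096 m and z of pin_nose in the frame of slide_bed between 0.034 and 0.046 m and x of post1 in the frame of spring1_eye between 0.036 and 0.047 m and y of post1 in the frame of spring1_eye between -0.006 and 0.006 m and value of joint each of spring1_stretch, spring2_stretch, spring3_stretch above 0.025 m and x of post2 in the frame of spring2_eye between 0.036 and 0.047 m and y of post2 in the frame of spring2_eye between -0.006 and 0.006 m and x of post3 in the frame of spring3_eye between 0.036 and 0.047 m and y of post3 in the frame of spring3_eye between -0.006 and 0.006 m), for 0.3 s.
At the end, for the whole second after the job is handed in: Carriage within 6 mm of home, pin through both lugs with its collar within 6 mm of the outer lug, each present spring's post inside the bend of its hook (within 6 mm) and the spring stretched over 25 mm, the puller lying inside the tool tray, all at rest (all of step 2 and x of puller in the frame of tool_tray between -0.13 and 0.13 m and y of puller in the frame of tool_tray between -0.06 and 0.06 m and z of each of puller, puller_tip in the frame of tool_tray below 0.02 m and x of puller_tip in the frame of tool_tray between -0.13 and 0.13 m and y of puller_tip in the frame of tool_tray between -0.06 and 0.06 m and linear speed of each of puller, lock_pin below 0.02 m/s); the robot touches nothing.
It fails at once if The fingers press on a spring (over 1 N) (contact force between the fingers and spring1 above 1 N or contact force between the fingers and spring2 above 1 N or contact force between the fingers and spring3 above 1 N).
It fails at once if A bystander is shifted more than 40 mm (distance of any of orange_card_pouch, groover from where it was at the start of the episode above 0.04 m).
Of spring1, spring2, spring3 only 2 to 3 are there at a start; the rules pass over those that are not, and their reading is None.
At some moment in a run one of lock_pin may be knocked a few centimetres aside while the robot is not near it.
It also fails if it takes over 210 s, if anything falls off the work surface, if the arm or the gripper's body presses on something with over 40 N, if the wrist force passes 120 N, or if a joint passes its speed limit or range.

## Working session

There is one attempt and no reset: what is moved stays moved. The work goes in short steps, Python scripts to look and compute and a tool call to move; the robot and the scene stay as the last step left them, time stands still between calls to the robot, and variables do not carry over. Pictures are saved under pics/ and viewed, at most 14 in all, crops included, and the job is handed in when it is done.

Besides the shell and the picture viewer there is one more tool, called after "Request:" by a JSON object that holds its "method" and its "body". move_arm: Moves the arm, as the interface text tells. Its arguments: {"type":"object","properties":{"commands":{"type":"array","items":{"type":"object","properties":{"travel":{"type":"array","items":{"type":"number"}},"twist":{"type":"array","items":{"type":"number"}}}}},"grip":{"type":"number"},"squeeze":{"type":"number"}},"required":["commands"]}

```bash
mkdir -p pics; cat > h.py <<'E'
import numpy as np, cv2
from rig import status, capture, ticket, bot
def ray(c,u,v):
    p=cv2.undistortPoints(np.array([[[u,v]]],float),c["camera_matrix"],np.array(c["distortion"],float))[0,0]
    T=np.array(c["world_from_camera"]); d=T[:3,:3]@np.array([p[0],-p[1],-1.0]); return T[:3,3],d
def onz(c,u,v,z):
    o,d=ray(c,u,v); return o+d*(z-o[2])/d[2]
def pix(c,P):
    T=np.linalg.inv(np.array(c["world_from_camera"])); q=T[:3,:3]@np.array(P,float)+T[:3,3]
    r,_=cv2.projectPoints(np.array([[q[0],-q[1],-q[2]]]),np.zeros(3),np.zeros(3),c["camera_matrix"],np.array(c["distortion"],float)); return r[0,0]
def cloud(c):
    Z=c["range_z"]; h,w=Z.shape; uu,vv=np.meshgrid(np.arange(w),np.arange(h))
    p=cv2.undistortPoints(np.stack([uu,vv],-1).reshape(-1,1,2).astype(float),c["camera_matrix"],np.array(c["distortion"],float)).reshape(h,w,2)
    P=np.stack([p[...,0]*Z,-p[...,1]*Z,-Z],-1); T=np.array(c["world_from_camera"]); return P@T[:3,:3].T+T[:3,3]
E
python3 - <<'E'
from h import *
for n in("top","side"):
    c=capture(n); cv2.imwrite(f"pics/{n}0.png",c["color"]); print(n,np.round(c["world_from_camera"],3).tolist(),c["camera_matrix"].tolist(),c["distortion"])
s=status.state(); print(s)
E
```

```text
top [[-0.028, 0.986, -0.166, 0.34], [-1.0, -0.029, -0.008, 0.008], [-0.013, 0.166, 0.986, 1.204], [0.0, 0.0, 0.0, 1.0]] [[514.494046533764, 0.0, 329.3994403475414], [0.0, 514.494046533764, 237.69002737363002], [0.0, 0.0, 1.0]] [-0.14391648  0.          0.          0.          0.        ]
side [[-0.992, 0.081, -0.098, 0.382], [-0.127, -0.55, 0.826, 1.226], [0.013, 0.831, 0.556, 0.901], [0.0, 0.0, 0.0, 1.0]] [[569.9039922667479, 0.0, 315.1723902722187], [0.0, 569.9039922667479, 235.00466515455224], [0.0, 0.0, 1.0]] [-0.02873968  0.          0.          0.          0.        ]
{'time_s': 0.1, 'q': array([ 1.09246952e+00,  3.51184538e-01,  1.65236092e+00, -3.08327114e-05,
        1.13911399e+00, -8.46260718e-02]), 'qvel': array([-0.00159433, -0.00121741, -0.00128249,  0.00030048, -0.00042423,
        0.0005485 ]), 'effort': array([ 1.84002398e-03, -4.98028672e+01, -2.85703325e+01,  7.00407894e-02,
        2.39376922e-02, -8.96453855e-06]), 'position': array([0.21084423, 0.50766022, 0.23715375]), 'tcp_rot': array([[-9.23500691e-01,  3.83596476e-01, -4.66176815e-04],
       [ 3.83596754e-01,  9.23500194e-01, -9.59951445e-04],
       [ 6.22803885e-05, -1.06533974e-03, -9.99999431e-01]]), 'contact_force': array([0.69880256, 0.31971254, 0.0963984 ]), 'torque': array([-0.03948106,  0.06487897, -0.00209811]), 'gripper_force': 0.0, 'grip_width': 0.09285054080542654}
```

View pics/top0.png

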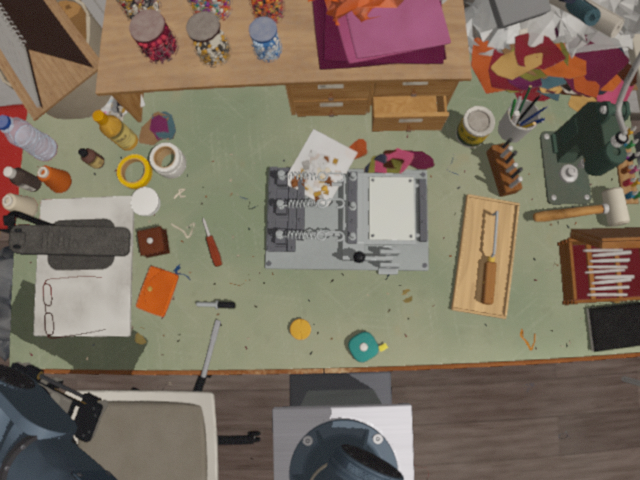

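View pics/side0.png

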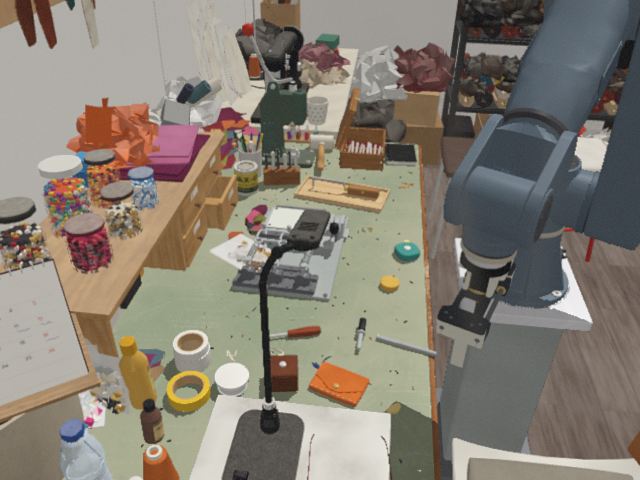

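```bash
python3 - <<'E'
from h import *
c=capture("top"); im=c["color"]
cv2.imwrite("pics/bedzoom.png",cv2.resize(im[155:280,255:435],None,fx=4.4,fy=4.4,interpolation=cv2.INTER_CUBIC))
a=cv2.resize(im[285:320,180:250],(400,200),interpolation=cv2.INTER_CUBIC)
b=cv2.resize(im[185:325,440:530],None,fx=4,fy=4,interpolation=cv2.INTER_CUBIC)
o=np.zeros((560,780,3),np.uint8); o[:200,:400]=a; o[:560,410:770]=b; cv2.imwrite("pics/pz.png",o)
P=cloud(c); z=P[...,2]
def show(n,u,v): print(n,np.round(P[v,u],3))
for n,u,v in [("TL",267,170),("BL",267,266),("BR",426,267),("TR",424,172),("knob",359,257),("board",393,208),("pin",226,304),("trayC",480,260),("lamp",60,238),("lamphead",120,240),("bench",300,300),("handle",488,285),("shaft",489,230)]: show(n,u,v)
# lamp heights
m=(z>0.1)&(P[...,0]>0.15)&(P[...,0]<0.75)&(np.abs(P[...,1])<0.75)
n,l,st,ce=cv2.connectedComponentsWithStats(m.astype(np.uint8))
for i in range(1,n):
    if st[i,4]>30: q=P[l==i]; print(st[i],q.min(0).round(2),q.max(0).round(2))
E
```

```text
TL [ 0.715  0.166 -0.002]
BL [0.478 0.165 0.011]
BR [ 0.465 -0.207  0.007]
TR [ 0.696 -0.216  0.008]
knob [ 0.483 -0.046  0.089]
board [ 0.601 -0.132  0.04 ]
pin [0.391 0.259 0.025]
trayC [ 0.477 -0.335  0.012]
lamp [0.487 0.461 0.405]
lamphead [0.487 0.369 0.372]
bench [ 0.397  0.09  -0.   ]
handle [ 0.416 -0.344  0.033]
shaft [ 0.549 -0.364  0.006]
[ 567  101   64   75 3036] [ 0.34 -0.6   0.1 ] [0.75 0.01 1.2 ]
[   2  210  129   47 4002] [0.34 0.01 0.24] [0.55 0.57 1.2 ]
[ 575  229   65   20 1122] [ 0.34 -0.69  0.1 ] [0.53 0.01 1.2 ]
[    0   362   117   118 10033] [0.15 0.01 0.21] [0.34 0.58 1.2 ]
```

View pics/bedzoom.png

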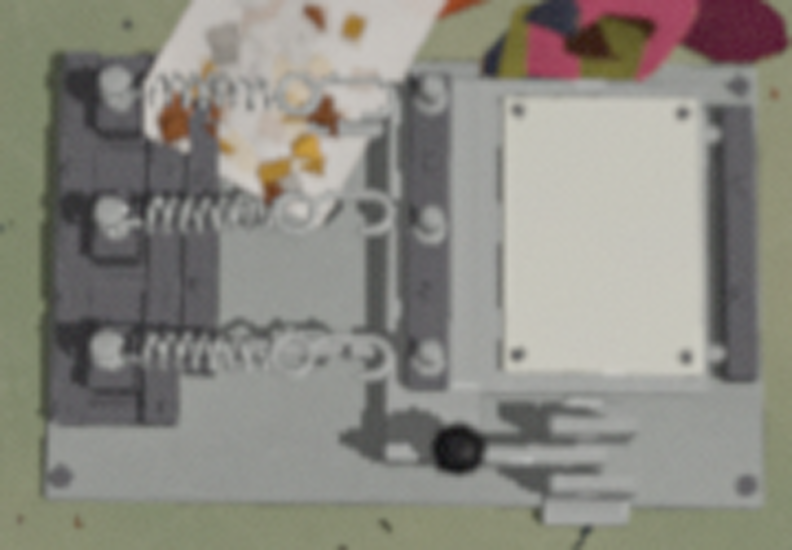

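View pics/pz.png

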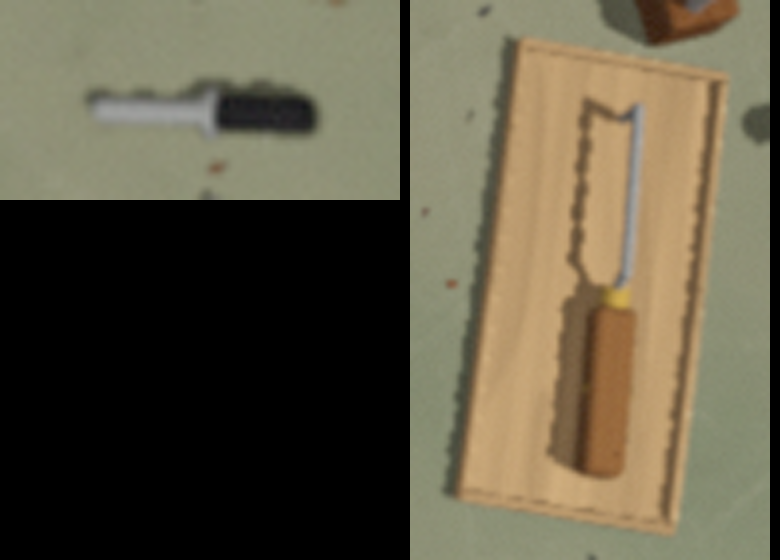

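```bash
python3 - <<'E'
from h import *
c=capture("top")
def w(a,b,z): return onz(c,255+(a+.5)/4.4-.5,155+(b+.5)/4.4-.5,z)
pts={"BL":(45,498,.01),"BR":(763,506,.01),"TR":(757,70,.01),"TL":(60,53,.01),
"stud3":(117,83,.074),"stud2":(110,213,.074),"stud1":(107,346,.074),
"post3":(432,90,.074),"post2":(431,222,.074),"post1":(429,353,.074),
"eye3":(298,93,.064),"eye2":(298,212,.064),"eye1":(295,355,.064),
"knob":(459,449,.086),"lugoutL":(545,497,.058),"lugoutR":(632,494,.058),"luginL":(551,437,.058),"luginR":(636,435,.058),
"lug1faceL":(545,520,.03),"lug1faceR":(630,518,.03)}
W={k:w(*v) for k,v in pts.items()}
for k,v in W.items(): print(k,v.round(4))
ex=(W["BR"]-W["BL"])[:2]; print(np.linalg.norm(ex),np.linalg.norm((W["TL"]-W["BL"])[:2]),np.degrees(np.arctan2(ex[1],ex[0])))
for i in "123":
    d=(W["post"+i]-W["stud"+i])[:2]; print(i,np.linalg.norm(d),np.degrees(np.arctan2(d[1],d[0])))
def q(a,b,z): return onz(c,180+(a+.5)/5.714-.5,285+(b+.5)/5.714-.5,z)
print("pin nose",q(92,110,.012),"gripend",q(316,113,.024),"collar",q(209,110,.02), "gripstart",q(218,110,.024))
def r(a,b,z): return onz(c,440+(a-410+.5)/4-.5,185+(b+.5)/4-.5,z)
for n,p in {"trTL":(518,40,.014),"trTR":(729,76,.014),"trBR":(676,530,.014),"trBL":(460,494,.014),"tip":(638,106,.045),"ferrule":(618,298,.034),"hend":(600,474,.034),"hstart":(612,308,.034)}.items(): print(n,r(*p).round(4))
E
```

```text
BL [0.4741 0.1707 0.01  ]
BR [ 0.4586 -0.2106  0.01  ]
TR [ 0.6987 -0.222   0.01  ]
TL [0.72   0.1611 0.01  ]
stud3 [0.6823 0.1232 0.074 ]
stud2 [0.613  0.1275 0.074 ]
stud1 [0.5437 0.1297 0.074 ]
post3 [ 0.6733 -0.0401  0.074 ]
post2 [ 0.6032 -0.037   0.074 ]
post1 [ 0.5352 -0.0336  0.074 ]
eye3 [0.6767 0.0295 0.064 ]
eye2 [0.6129 0.0311 0.064 ]
eye1 [0.5379 0.0345 0.064 ]
knob [ 0.4842 -0.0464  0.086 ]
lugoutL [ 0.4619 -0.0906  0.058 ]
lugoutR [ 0.4621 -0.135   0.058 ]
luginL [ 0.4926 -0.095   0.058 ]
luginR [ 0.4923 -0.1386  0.058 ]
lug1faceL [ 0.4529 -0.0925  0.03  ]
lug1faceR [ 0.4525 -0.1369  0.03  ]
0.38162049011598626 0.24612140500444027 -92.33373561028104
1 0.1635423868810918 -92.97699012378582
2 0.16478744170273465 -93.43232892841617
3 0.16353660683511995 -93.1773981806375
pin nose [0.39337074 0.33423179 0.012     ] gripend [0.38982639 0.23899116 0.024     ] collar [0.39209845 0.28364607 0.02      ] gripstart [0.39184992 0.27902205 0.024     ]
trTL [ 0.6352 -0.3142  0.014 ]
trTR [ 0.61   -0.4425  0.014 ]
trBR [ 0.341  -0.3877  0.014 ]
trBL [ 0.367  -0.2612  0.014 ]
tip [ 0.5863 -0.3741  0.045 ]
ferrule [ 0.4755 -0.3565  0.034 ]
hend [ 0.3747 -0.3386  0.034 ]
hstart [ 0.4698 -0.3525  0.034 ]
```

```bash
cat >> h.py <<'E'
from scipy.spatial.transform import Rotation as Ro
def Ry(yang):  # tool down, tool y at world angle yang (deg)
    a=np.radians(yang); y=np.array([np.cos(a),np.sin(a),0]); z=np.array([0,0,-1.]); return np.stack([np.cross(y,z),y,z],1)
def go(target,yang,s=None,R=None):
    s=s or status.state(); C=np.array(s["tcp_rot"]); R=Ry(yang) if R is None else R
    t=C.T@(np.array(target)-s["position"])*1000; w=Ro.from_matrix(C.T@R).as_rotvec(degrees=True)
    print("travel",t.round(1).tolist(),"twist",w.round(2).tolist()); return t,w
E
python3 - <<'E'
from h import *
go((.28,.20,.25),-2.9); go((.4842,-.0464,.20),-2.9)
E
```

```text
travel [-181.9, -257.7, -12.5] twist [-0.04, 0.02, 70.34]
travel [-465.0, -406.8, 37.6] twist [-0.04, 0.02, 70.34]
```

Request:
{"method": "move_arm", "body": {"commands": [{"travel": [-45, -64, -3], "twist": [0, 0, 7]}, {"travel": [-90, -129, -6], "twist": [0, 0, 14]}, {"travel": [-136, -193, -9], "twist": [0, 0, 21]}, {"travel": [-182, -258, -12], "twist": [0, 0, 28]}, {"travel": [-182, -258, -12], "twist": [0, 0, 35]}, {"travel": [-182, -258, -12], "twist": [0, 0, 42]}, {"travel": [-182, -258, -12], "twist": [0, 0, 49]}, {"travel": [-182, -258, -12], "twist": [0, 0, 56]}, {"travel": [-182, -258, -12], "twist": [0, 0, 63]}, {"travel": [-182, -258, -12], "twist": [0, 0, 70.3]}, {"travel": [-182, -258, -12], "twist": [0, 0, 70.3]}, {"travel": [-182, -258, -12], "twist": [0, 0, 70.3]}]}}

```text
time_s: 1.2
position: [0.2801, 0.1998, 0.2497]
tcp_rot: [[0.046, 0.999, 0.0], [0.999, -0.046, 0.0], [0.0, 0.0, -1.0]]
contact_force: [0.1, -0.6, -1.4]
grip_width: 0.0928
gripper_force: 0.0
```

```bash
python3 - <<'E'
from h import *
print(status.state()["position"])
go((.484,-.0465,.14),-2.9); go((.484,-.0465,.078),-2.9)
E
```

```text
[0.28006126 0.19979505 0.24965036]
travel [-236.6, 215.1, 109.6] twist [0.0, -0.0, 0.25]
travel [-236.6, 215.1, 171.6] twist [0.0, -0.0, 0.25]
```

Request:
{"method": "move_arm", "body": {"commands": [{"travel": [-59, 54, 27], "twist": [0, 0, 0]}, {"travel": [-118, 108, 55], "twist": [0, 0, 0]}, {"travel": [-178, 161, 82], "twist": [0, 0, 0]}, {"travel": [-237, 215, 110], "twist": [0, 0, 0]}, {"travel": [-237, 215, 110], "twist": [0, 0, 0.2]}, {"travel": [-237, 215, 110], "twist": [0, 0, 0.2]}, {"travel": [-237, 215, 110], "twist": [0, 0, 0.2]}, {"travel": [-237, 215, 125], "twist": [0, 0, 0.2]}, {"travel": [-237, 215, 140], "twist": [0, 0, 0.2]}, {"travel": [-237, 215, 155], "twist": [0, 0, 0.2]}, {"travel": [-237, 215, 171], "twist": [0, 0, 0.2]}, {"travel": [-237, 215, 171], "twist": [0, 0, 0.2]}]}}

```text
time_s: 2.2
position: [0.4816, -0.0472, 0.0759]
tcp_rot: [[0.049, 0.999, -0.005], [0.999, -0.049, 0.001], [0.001, -0.005, -1.0]]
contact_force: [0.3, -0.7, -0.0]
grip_width: 0.093
gripper_force: 0.0
```

Request:
{"method": "move_arm", "body": {"commands": [{"travel": [0, 0, 0]}, {"travel": [0, 0, 0]}, {"travel": [0, 0, 0]}, {"travel": [0, 0, 0]}, {"travel": [0, 0, 0]}, {"travel": [0, 0, 0]}, {"travel": [0, 0, 0]}, {"travel": [0, 0, 0]}], "grip": 0.15, "squeeze": 12}}

```text
$.commands[0]: bad value
```

Twist is required.

Request:
{"method": "move_arm", "body": {"commands": [{"travel": [0, 0, 0], "twist": [0, 0, 0]}, {"travel": [0, 0, 0], "twist": [0, 0, 0]}, {"travel": [0, 0, 0], "twist": [0, 0, 0]}, {"travel": [0, 0, 0], "twist": [0, 0, 0]}, {"travel": [0, 0, 0], "twist": [0, 0, 0]}, {"travel": [0, 0, 0], "twist": [0, 0, 0]}, {"travel": [0, 0, 0], "twist": [0, 0, 0]}, {"travel": [0, 0, 0], "twist": [0, 0, 0]}, {"travel": [0, 0, 0], "twist": [0, 0, 0]}], "grip": 0.15, "squeeze": 12}}

```text
time_s: 2.95
position: [0.483, -0.0477, 0.0787]
tcp_rot: [[0.053, 0.999, 0.0], [0.999, -0.053, -0.0], [-0.0, 0.0, -1.0]]
contact_force: [0.9, -0.0, 0.1]
grip_width: 0.0379
gripper_force: 0.0
```

Request:
{"method": "move_arm", "body": {"commands": [{"travel": [0, 0, 0], "twist": [0, 0, 0]}, {"travel": [0, 0, 0], "twist": [0, 0, 0]}, {"travel": [0, 0, 0], "twist": [0, 0, 0]}, {"travel": [0, 0, 0], "twist": [0, 0, 0]}, {"travel": [-3, 0, 0], "twist": [0, 0, 0]}, {"travel": [-6, 0, 0], "twist": [0, 0, 0]}, {"travel": [-9, 0, 0], "twist": [0, 0, 0]}, {"travel": [-11, 0, 0], "twist": [0, 0, 0]}, {"travel": [-13, 0, 0], "twist": [0, 0, 0]}, {"travel": [-13, 0, 0], "twist": [0, 0, 0]}]}}

```text
time_s: 3.78
position: [0.4849, -0.0604, 0.0791]
tcp_rot: [[0.054, 0.999, 0.006], [0.999, -0.054, 0.0], [0.001, 0.006, -1.0]]
contact_force: [12.4, 7.0, -7.9]
grip_width: 0.0266
gripper_force: 12.0
```

Request:
{"method": "move_arm", "body": {"commands": [{"travel": [-1, 1, 0], "twist": [0, 0, 0]}, {"travel": [-2, 1, 0], "twist": [0, 0, 0]}, {"travel": [-3, 1, 0], "twist": [0, 0, 0]}, {"travel": [-4, 1, 0], "twist": [0, 0, 0]}, {"travel": [-4, 1, 0], "twist": [0, 0, 0]}]}}

```text
time_s: 4.2
position: [0.4848, -0.0632, 0.0791]
tcp_rot: [[0.054, 0.999, 0.004], [0.999, -0.054, 0.002], [0.002, 0.004, -1.0]]
contact_force: [9.1, 15.7, -0.8]
grip_width: 0.0264
gripper_force: 12.0
```

Request:
{"method": "move_arm", "body": {"commands": [{"travel": [0, 0, 0], "twist": [0, 0, 0]}, {"travel": [0, 0, 0], "twist": [0, 0, 0]}, {"travel": [0, 0, 0], "twist": [0, 0, 0]}, {"travel": [0, 0, 0], "twist": [0, 0, 0]}, {"travel": [0, 0, -20], "twist": [0, 0, 0]}, {"travel": [0, 0, -50], "twist": [0, 0, 0]}, {"travel": [0, 0, -90], "twist": [0, 0, 0]}, {"travel": [60, -40, -110], "twist": [0, 0, 0]}, {"travel": [100, -80, -110], "twist": [0, 0, 0]}, {"travel": [130, -120, -110], "twist": [0, 0, 0]}, {"travel": [130, -120, -110], "twist": [0, 0, 0]}], "grip": 0.6}}

```text
time_s: 5.12
position: [0.3777, 0.0631, 0.1882]
tcp_rot: [[0.054, 0.999, 0.001], [0.999, -0.054, 0.0], [0.0, 0.001, -1.0]]
contact_force: [0.1, 0.7, -0.7]
grip_width: 0.0558
gripper_force: 0.0
```

```bash
cat >> h.py <<'E'
def crop(c,name,u0,v0,u1,v1,f):
    cv2.imwrite(name,cv2.resize(c["color"][v0:v1,u0:u1],None,fx=f,fy=f,interpolation=cv2.INTER_CUBIC))
def uz(u0,v0,f,a,b): return u0+(a+.5)/f-.5, v0+(b+.5)/f-.5
E
python3 - <<'E'
from h import *
c=capture("top"); im=c["color"]
a=im[160:275,260:430]; b=im[285:320,180:250]
o=np.zeros((460+145,680,3),np.uint8); o[:460]=cv2.resize(a,None,fx=4,fy=4,interpolation=cv2.INTER_CUBIC); o[460:600,:280]=cv2.resize(b,None,fx=4,fy=4,interpolation=cv2.INTER_CUBIC)
cv2.imwrite("pics/c2.png",o[:600])
s=status.state(); print(s["position"])
E
```

```text
[0.37285313 0.06632388 0.18773281]
```

View pics/c2.png

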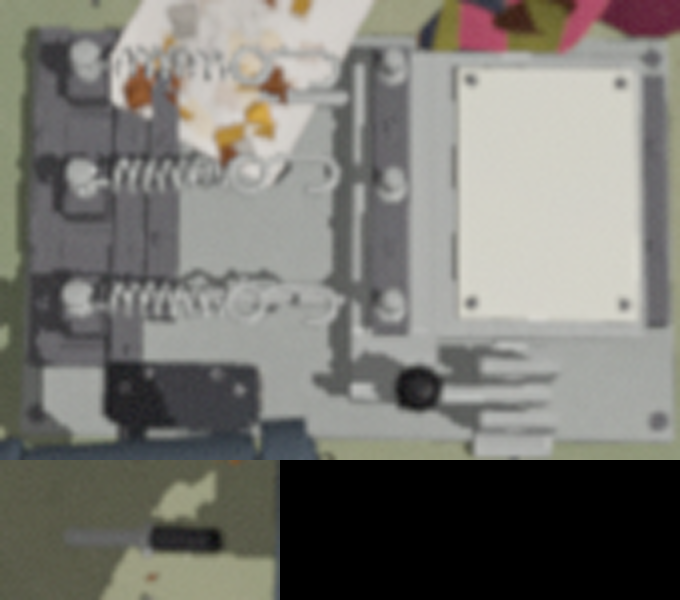

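```bash
python3 - <<'E'
from h import *
go((.392,.2585,.10),-2.1); go((.392,.2585,.021),-2.1)
E
```

```text
travel [192.9, 9.3, 87.8] twist [-0.21, -0.04, -0.93]
travel [192.8, 9.6, 166.8] twist [-0.21, -0.04, -0.93]
```

Request:
{"method": "move_arm", "body": {"commands": [{"travel": [40, 2, 10], "twist": [0, 0, 0]}, {"travel": [80, 4, 20], "twist": [0, 0, -0.9]}, {"travel": [120, 6, 40], "twist": [0, 0, -0.9]}, {"travel": [160, 8, 60], "twist": [0, 0, -0.9]}, {"travel": [193, 9, 88], "twist": [0, 0, -0.9]}, {"travel": [193, 9, 88], "twist": [0, 0, -0.9]}, {"travel": [193, 9, 88], "twist": [0, 0, -0.9]}, {"travel": [193, 9, 110], "twist": [0, 0, -0.9]}, {"travel": [193, 9, 130], "twist": [0, 0, -0.9]}, {"travel": [193, 9, 150], "twist": [0, 0, -0.9]}, {"travel": [193, 9, 166], "twist": [0, 0, -0.9]}, {"travel": [193, 9, 166], "twist": [0, 0, -0.9]}]}}

```text
time_s: 6.17
position: [0.3977, 0.2528, 0.0208]
tcp_rot: [[0.039, 0.999, -0.003], [0.999, -0.039, -0.002], [-0.002, -0.003, -1.0]]
contact_force: [-0.3, -0.3, 0.4]
grip_width: 0.0554
gripper_force: 0.0
```

Request:
{"method": "move_arm", "body": {"commands": [{"travel": [0, 0, 0], "twist": [0, 0, 0]}, {"travel": [0, 0, 0], "twist": [0, 0, 0]}, {"travel": [0, 0, 0], "twist": [0, 0, 0]}, {"travel": [0, 0, 0], "twist": [0, 0, 0]}, {"travel": [0, 0, 0], "twist": [0, 0, 0]}, {"travel": [0, 0, 0], "twist": [0, 0, 0]}, {"travel": [0, 0, 0], "twist": [0, 0, 0]}, {"travel": [0, 0, 0], "twist": [0, 0, 0]}, {"travel": [0, 0, 0], "twist": [0, 0, 0]}], "grip": 0, "squeeze": 20}}

```text
time_s: 6.92
position: [0.3984, 0.2546, 0.0223]
tcp_rot: [[0.038, 0.999, -0.0], [0.999, -0.038, 0.0], [0.0, -0.0, -1.0]]
contact_force: [-2.0, -0.6, 6.0]
grip_width: 0.0161
gripper_force: 19.4
```

```bash
python3 - <<'E'
from h import *
go((.362,-.111,.15),-92.9); go((.362,-.111,.0503),-92.9)
E
```

```text
travel [-366.7, -22.6, -127.7] twist [-0.0, 0.0, 90.74]
travel [-366.7, -22.6, -28.0] twist [-0.0, 0.0, 90.74]
```

Request:
{"method": "move_arm", "body": {"commands": [{"travel": [0, 0, -40], "twist": [0, 0, 0]}, {"travel": [0, 0, -80], "twist": [0, 0, 0]}, {"travel": [-20, -2, -110], "twist": [0, 0, 7]}, {"travel": [-55, -4, -128], "twist": [0, 0, 14]}, {"travel": [-95, -6, -128], "twist": [0, 0, 21]}, {"travel": [-135, -8, -128], "twist": [0, 0, 28]}, {"travel": [-175, -10, -128], "twist": [0, 0, 35]}, {"travel": [-215, -13, -128], "twist": [0, 0, 42]}, {"travel": [-255, -16, -128], "twist": [0, 0, 49]}, {"travel": [-295, -18, -128], "twist": [0, 0, 56]}, {"travel": [-335, -20, -128], "twist": [0, 0, 63]}, {"travel": [-367, -22, -128], "twist": [0, 0, 70]}]}}

```text
time_s: 7.92
position: [0.3621, -0.1138, 0.1502]
tcp_rot: [[0.954, 0.3, 0.001], [0.3, -0.954, -0.001], [0.001, 0.001, -1.0]]
contact_force: [1.4, -0.2, -0.7]
grip_width: 0.016
gripper_force: 19.7
```

```bash
python3 - <<'E'
from h import *
go((.362,-.111,.15),-92.9); go((.362,-.111,.0503),-92.9)
E
```

```text
travel [0.7, -2.7, 0.2] twist [0.04, -0.04, 20.36]
travel [0.6, -2.8, 99.9] twist [0.04, -0.04, 20.36]
```

Request:
{"method": "move_arm", "body": {"commands": [{"travel": [0, 0, 0], "twist": [0, 0, 7]}, {"travel": [0, 0, 0], "twist": [0, 0, 14]}, {"travel": [0, 0, 0], "twist": [0, 0, 20.4]}, {"travel": [0, 0, 0], "twist": [0, 0, 20.4]}, {"travel": [0, 0, 30], "twist": [0, 0, 20.4]}, {"travel": [0, 0, 60], "twist": [0, 0, 20.4]}, {"travel": [0, 0, 85], "twist": [0, 0, 20.4]}, {"travel": [0, 0, 100], "twist": [0, 0, 20.4]}, {"travel": [0, 0, 100], "twist": [0, 0, 20.4]}, {"travel": [0, 0, 100], "twist": [0, 0, 20.4]}]}}

```text
time_s: 8.75
position: [0.3625, -0.1111, 0.0499]
tcp_rot: [[0.999, -0.042, -0.001], [-0.042, -0.999, 0.001], [-0.001, -0.001, -1.0]]
contact_force: [0.5, -0.9, -0.7]
grip_width: 0.0162
gripper_force: 19.7
```

```bash
python3 - <<'E'
from h import *
c=capture("top"); d=capture("side"); s=status.state(); print(s["position"],np.degrees(np.arctan2(*s["tcp_rot"][:2,1][::-1])))
print(pix(c,(.44,-.115,.04)),pix(d,(.44,-.115,.04)))
o=np.zeros((600,800,3),np.uint8)
u,v=pix(c,(.47,-.11,.04)).astype(int); a=c["color"][v-30:v+30,u-40:u+40]; o[:600]=cv2.resize(a,None,fx=10,fy=10,interpolation=cv2.INTER_CUBIC); print("top org",u-40,v-30)
cv2.imwrite("pics/pinpre.png",o)
E
```

```text
[ 0.36323269 -0.11151114  0.05089823] -92.46039934024087
[388.9572414  277.70725837] [351.43236486 225.58942149]
top org 346 234
```

View pics/pinpre.png

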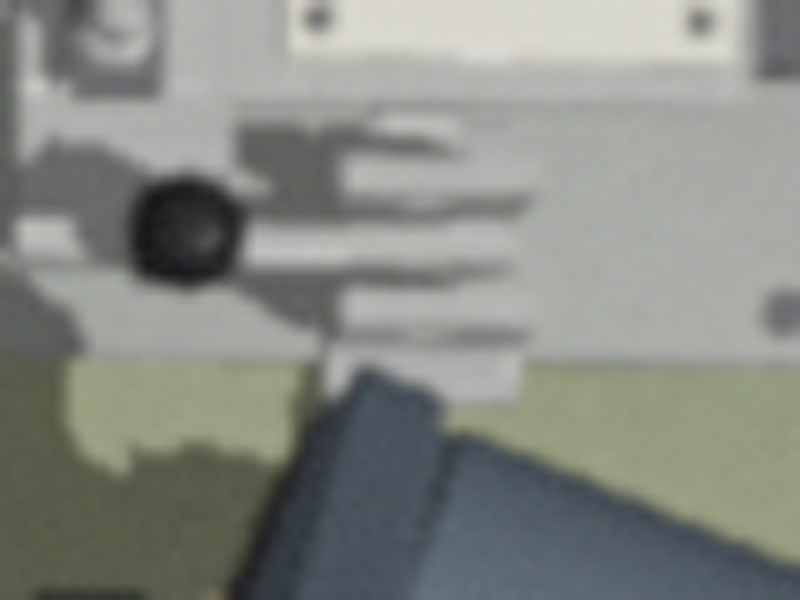

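```bash
python3 - <<'E'
from h import *
c=capture("top"); d=capture("side")
def w(a,b,z): return onz(c,*uz(346,234,10,a,b),z)
for n,p in {"oL":(341,306,.058),"oR":(526,303,.058),"oFrontMid":(433,325,.058),"iL":(341,175,.058),"iR":(531,175,.058),"iBackMid":(436,156,.058),"knob":(188,231,.086)}.items():
    X=w(*p); q=X[:2]-np.array([.6049,-.033]); ex=np.array([-.0506,-.9987]); ey=np.array([.9987,-.0506]); print(n,X.round(4),(q@ex).round(4),(q@ey).round(4))
u,v=pix(d,(.45,-.115,.04)).astype(int); print(u-40,v-30)
cv2.imwrite("pics/pinside.png",cv2.resize(d["color"][v-30:v+30,u-40:u+40],None,fx=10,fy=10,interpolation=cv2.INTER_CUBIC))
E
```

```text
oL [ 0.4695 -0.0936  0.058 ] 0.0673 -0.1321
oR [ 0.4689 -0.1351  0.058 ] 0.1089 -0.1306
oFrontMid [ 0.4646 -0.114   0.058 ] 0.088 -0.136
iL [ 0.4991 -0.0948  0.058 ] 0.0671 -0.1025
iR [ 0.4978 -0.1377  0.058 ] 0.11 -0.1016
iBackMid [ 0.5028 -0.1164  0.058 ] 0.0885 -0.0977
knob [ 0.4839 -0.0583  0.086 ] 0.0314 -0.1196
307 195
```

View pics/pinside.png

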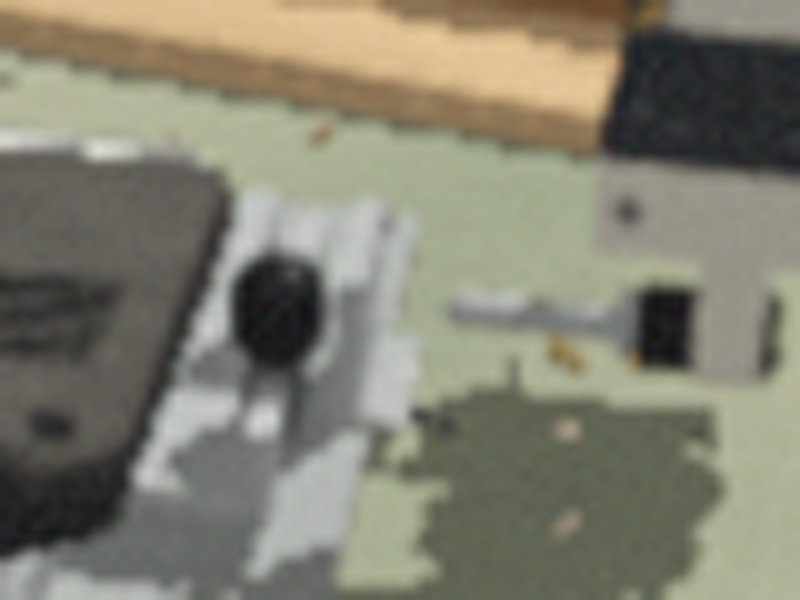

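```bash
python3 - <<'E'
from h import *
d=capture("side"); s=status.state(); print(s["position"])
for n,a,b in (("nose",450,303),("collar",628,320)):
    o,r=ray(d,*uz(307,195,10,a,b))
    for y in (-.113,-.115): X=o+r*(y-o[1])/r[1]; print(n,X.round(4))
for y in(-.1120,): go((.3715,y+.0045+.0,.0503),-92.9)
E
```

```text
[ 0.36319176 -0.11154833  0.05090813]
nose [ 0.4397 -0.113   0.0438]
nose [ 0.4398 -0.115   0.0425]
collar [ 0.3901 -0.113   0.0428]
collar [ 0.3901 -0.115   0.0416]
travel [8.1, -4.4, 0.6] twist [0.04, -0.1, 0.38]
```

```bash
python3 - <<'E'
from h import *
go((.379,-.1099,.0503),-92.9);go((.40,-.1110,.0503),-92.9)
E
```

```text
travel [15.7, -2.3, 0.6] twist [0.04, -0.1, 0.38]
travel [36.7, -2.2, 0.7] twist [0.04, -0.1, 0.38]
```

Request:
{"method": "move_arm", "body": {"commands": [{"travel": [4, -1, 0.6], "twist": [0, 0, 0.4]}, {"travel": [8, -2.3, 0.6], "twist": [0, 0, 0.4]}, {"travel": [12, -2.3, 0.6], "twist": [0, 0, 0.4]}, {"travel": [16, -2.3, 0.6], "twist": [0, 0, 0.4]}, {"travel": [20, -2.3, 0.6], "twist": [0, 0, 0.4]}, {"travel": [24, -2.3, 0.6], "twist": [0, 0, 0.4]}, {"travel": [27, -2.3, 0.6], "twist": [0, 0, 0.4]}, {"travel": [30, -2.3, 0.6], "twist": [0, 0, 0.4]}, {"travel": [33, -2.3, 0.6], "twist": [0, 0, 0.4]}, {"travel": [33, -2.3, 0.6], "twist": [0, 0, 0.4]}]}}

```text
time_s: 9.83
position: [0.3965, -0.111, 0.0495]
tcp_rot: [[0.999, -0.052, 0.001], [-0.052, -0.999, -0.001], [0.001, 0.001, -1.0]]
contact_force: [-1.1, -4.4, -0.0]
grip_width: 0.0159
gripper_force: 20.1
```

Request:
{"method": "move_arm", "body": {"commands": [{"travel": [3, 0.8, 0], "twist": [0, 0, 0]}, {"travel": [6, 0.8, 0], "twist": [0, 0, 0]}, {"travel": [9, 0.8, 0], "twist": [0, 0, 0]}, {"travel": [12, 0.8, 0], "twist": [0, 0, 0]}, {"travel": [14, 0.8, 0], "twist": [0, 0, 0]}, {"travel": [14, 0.8, 0], "twist": [0, 0, 0]}]}}

```text
time_s: 10.33
position: [0.4104, -0.1122, 0.0495]
tcp_rot: [[0.999, -0.052, 0.001], [-0.052, -0.999, -0.0], [0.001, 0.0, -1.0]]
contact_force: [-0.4, -3.6, 0.4]
grip_width: 0.0157
gripper_force: 20.0
```

Request:
{"method": "move_arm", "body": {"commands": [{"travel": [3, 0.6, 0], "twist": [0, 0, 0]}, {"travel": [6, 0.6, 0], "twist": [0, 0, 0]}, {"travel": [9, 0.6, 0], "twist": [0, 0, 0]}, {"travel": [12, 0.6, 0], "twist": [0, 0, 0]}, {"travel": [15, 0.6, 0], "twist": [0, 0, 0]}, {"travel": [18, 0.6, 0], "twist": [0, 0, 0]}, {"travel": [20, 0.6, 0], "twist": [0, 0, 0]}, {"travel": [20, 0.6, 0], "twist": [0, 0, 0]}]}}

```text
time_s: 11.0
position: [0.4302, -0.1137, 0.0495]
tcp_rot: [[0.999, -0.052, 0.001], [-0.052, -0.999, -0.0], [0.001, 0.0, -1.0]]
contact_force: [0.7, -1.3, 0.1]
grip_width: 0.0156
gripper_force: 20.0
```

Request:
{"method": "move_arm", "body": {"commands": [{"travel": [1, 0.3, 0], "twist": [0, 0, 0]}, {"travel": [2, 0.3, 0], "twist": [0, 0, 0]}, {"travel": [3, 0.3, 0], "twist": [0, 0, 0]}, {"travel": [4, 0.3, 0], "twist": [0, 0, 0]}, {"travel": [5, 0.3, 0], "twist": [0, 0, 0]}, {"travel": [6, 0.3, 0], "twist": [0, 0, 0]}, {"travel": [7, 0.3, 0], "twist": [0, 0, 0]}]}}

```text
time_s: 11.58
position: [0.4331, -0.1137, 0.0487]
tcp_rot: [[0.999, -0.051, -0.008], [-0.051, -0.999, 0.002], [-0.008, -0.001, -1.0]]
contact_force: [-18.9, -6.4, 8.1]
grip_width: 0.0161
gripper_force: 20.0
```

Request:
{"method": "move_arm", "body": {"commands": [{"travel": [-3, 0, 0], "twist": [0, 0, 0]}, {"travel": [-3, 0, 0], "twist": [0, 0, 0]}, {"travel": [-3, 0, 0], "twist": [0, 0, 0]}, {"travel": [-3, 0, 0], "twist": [0, 0, 0]}, {"travel": [-3, 0, 0], "twist": [0, 0, 0]}, {"travel": [-3, 0, -15], "twist": [0, 0, 0]}, {"travel": [-10, 0, -45], "twist": [0, 0, 0]}, {"travel": [-20, 0, -80], "twist": [0, 0, 0]}, {"travel": [-40, 30, -120], "twist": [0, 0, 0]}, {"travel": [-50, 70, -140], "twist": [0, 0, 0]}, {"travel": [-50, 110, -140], "twist": [0, 0, 0]}, {"travel": [-50, 150, -140], "twist": [0, 0, 0]}], "grip": 0.6}}

```text
time_s: 12.58
position: [0.3794, -0.2535, 0.1914]
tcp_rot: [[0.999, -0.051, 0.003], [-0.051, -0.999, -0.003], [0.003, 0.002, -1.0]]
contact_force: [0.5, 0.1, 0.2]
grip_width: 0.0556
gripper_force: 0.0
```

```bash
python3 - <<'E'
from h import *
c=capture("top");d=capture("side"); print(status.state()["position"])
o=np.zeros((600,800,3),np.uint8)
u,v=pix(c,(.47,-.11,.04)).astype(int); print(u,v); o[:, :400]=cv2.resize(c["color"][v-30:v+30,u-20:u+20],(400,600),interpolation=cv2.INTER_CUBIC)
u,v=pix(d,(.45,-.115,.04)).astype(int); print(u,v); o[:, 400:]=cv2.resize(d["color"][v-30:v+30,u-20:u+20],(400,600),interpolation=cv2.INTER_CUBIC)
cv2.imwrite("pics/pinin.png",o)
# puller measure: brown handle / tray geometry
cv2.imwrite("pics/t1.png",c["color"])
im=c["color"]; hsv=cv2.cvtColor(im,cv2.COLOR_BGR2HSV)
sub=np.zeros(im.shape[:2],bool); sub[190:320,455:520]=1
h,s,vv=cv2.split(hsv); m=sub&(h<14)&(s>90)&(vv<165)
n,l,st,ce=cv2.connectedComponentsWithStats(m.astype(np.uint8))
i=1+np.argmax(st[1:,4]); ys,xs=np.nonzero(l==i)
X=np.array([onz(c,a,b,.034)[:2] for a,b in zip(xs,ys)]); mu=X.mean(0); w,V=np.linalg.eigh(np.cov((X-mu).T)); a=V[:,1]*np.sign(V[0,1]); pr=(X-mu)@a
print(st[i],mu,np.degrees(np.arctan2(a[1],a[0])),pr.min(),pr.max(),((X-mu)@V[:,0]).min(),((X-mu)@V[:,0]).max())
E
```

```text
[ 0.37952606 -0.25640799  0.19009285]
386 264
347 225
[499 190  19   6  55] [ 0.63465736 -0.40430806] -86.94908257699011 -0.016598533574024042 0.028250639199043283 -0.005964273449745551 0.006719336770065881
```

View pics/pinin.png

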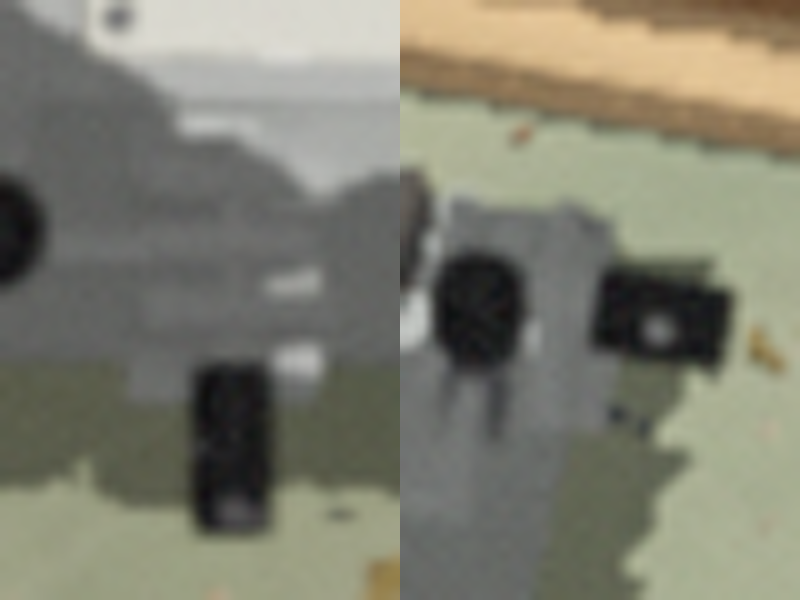

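```bash
python3 - <<'E'
from h import *
c=capture("top")
for b in (362,530): print(onz(c,*uz(366,234,10,232,b),.052))
im=c["color"]; hsv=cv2.cvtColor(im,cv2.COLOR_BGR2HSV); print(hsv[283:290:3,484:494:2].tolist()); 
o,d=ray(c,480,255); 
cv2.imwrite("pics/tray1.png",cv2.resize(im[190:320,445:525],None,fx=4.5,fy=4.5,interpolation=cv2.INTER_CUBIC))
E
```

```text
[ 0.45690971 -0.11406608  0.052     ]
[ 0.41915082 -0.1124021   0.052     ]
[[[104, 54, 119], [105, 48, 117], [104, 50, 118], [104, 52, 117], [104, 48, 121]], [[104, 50, 118], [105, 52, 117], [103, 56, 118], [103, 53, 120], [105, 51, 119]], [[104, 52, 117], [104, 47, 119], [106, 47, 119], [105, 52, 117], [103, 55, 115]]]
```

View pics/tray1.png

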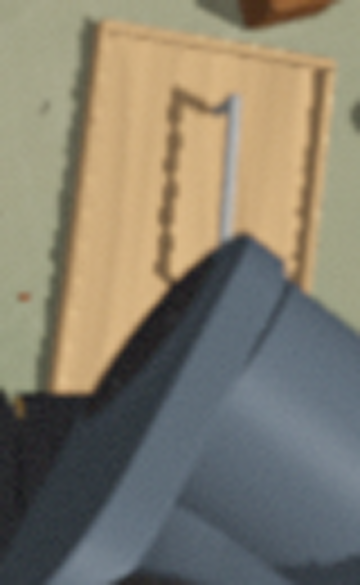

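```bash
python3 - <<'E'
from h import *
c=capture("top"); im=cv2.imread("pics/top0.png"); hsv=cv2.cvtColor(im,cv2.COLOR_BGR2HSV)
h,s,v=[x.astype(int) for x in cv2.split(hsv)]
print(hsv[280,478:500].tolist())
sub=np.zeros(im.shape[:2],bool); sub[190:312,462:512]=1
m=sub&(h<=13)&(s>115)&(v<170)
n,l,st,ce=cv2.connectedComponentsWithStats(m.astype(np.uint8)); i=1+np.argmax(st[1:,4]); ys,xs=np.nonzero(l==i)
X=np.array([onz(c,a,b,.034)[:2] for a,b in zip(xs,ys)]); mu=X.mean(0); w,V=np.linalg.eigh(np.cov((X-mu).T)); a=V[:,1]*np.sign(V[0,1]); pr=(X-mu)@a; qq=(X-mu)@np.array([-a[1],a[0]])
print(st[i],mu,np.degrees(np.arctan2(a[1],a[0])),pr.min(),pr.max(),qq.min(),qq.max())
m=sub&(s<60)&(v>110); m[:205]=0; m[262:]=0
ys,xs=np.nonzero(m); print(len(xs)); X=np.array([onz(c,a,b,.045)[:2] for a,b in zip(xs,ys)]); f=np.polyfit(X[:,0],X[:,1],1); print("shank ang",np.degrees(np.arctan(f[0])),X[:,0].min(),X[:,0].max(),np.polyval(f,[.5,.585]))
E
```

```text
[[17, 112, 118], [16, 118, 123], [16, 112, 123], [16, 114, 119], [17, 121, 103], [14, 144, 83], [15, 159, 85], [14, 156, 103], [15, 149, 130], [15, 151, 149], [14, 146, 155], [15, 152, 153], [14, 151, 152], [15, 155, 153], [15, 151, 154], [15, 151, 154], [15, 145, 153], [16, 120, 164], [17, 105, 179], [17, 105, 184], [17, 105, 187], [17, 102, 193]]
[499 190  13   6  44] [ 0.63459814 -0.40075187] -88.54619761461103 -0.013352446318009841 0.016627697748209203 -0.00692001768305547 0.00537371068606663
125
shank ang -9.187169738299684 0.48144113565185126 0.5866657883463289 [-0.36086578 -0.37461324]
```

```bash
python3 - <<'E'
from h import *
c=capture("top"); im=cv2.imread("pics/top0.png"); hsv=cv2.cvtColor(im,cv2.COLOR_BGR2HSV)
h,s,v=[x.astype(int) for x in cv2.split(hsv)]
sub=np.zeros(im.shape[:2],bool); sub[255:308,462:512]=1
m=sub&(s>136)&(v>95)&(v<170)
n,l,st,ce=cv2.connectedComponentsWithStats(m.astype(np.uint8)); i=1+np.argmax(st[1:,4]); ys,xs=np.nonzero(l==i)
X=np.array([onz(c,a,b,.034)[:2] for a,b in zip(xs,ys)]); mu=X.mean(0); w,V=np.linalg.eigh(np.cov((X-mu).T)); a=V[:,1]*np.sign(V[0,1]); pr=(X-mu)@a; qq=(X-mu)@np.array([-a[1],a[0]])
print(st[i],mu,np.degrees(np.arctan2(a[1],a[0])),pr.min(),pr.max(),qq.min(),qq.max())
P=mu
go((mu[0],mu[1],.12),-99.5)
E
```

```text
[484 257  12  47 418] [ 0.42430682 -0.34729761] -7.950564071414332 -0.050764504851141944 0.056546974816012334 -0.012008381865344852 0.01103971514465196
travel [50.0, 93.6, 68.7] twist [-0.04, 0.04, 6.5]
```

Request:
{"method": "move_arm", "body": {"commands": [{"travel": [12, 30, 10], "twist": [0, 0, 3]}, {"travel": [25, 60, 30], "twist": [0, 0, 6.4]}, {"travel": [50, 94, 69], "twist": [0, 0, 6.4]}, {"travel": [50, 94, 69], "twist": [0, 0, 6.4]}, {"travel": [50, 94, 69], "twist": [0, 0, 6.4]}, {"travel": [50, 94, 69], "twist": [0, 0, 6.4]}], "grip": 0.5}}

```text
time_s: 13.33
position: [0.4247, -0.3466, 0.1194]
tcp_rot: [[0.987, -0.161, -0.002], [-0.161, -0.987, 0.002], [-0.002, -0.001, -1.0]]
contact_force: [-0.5, -0.6, 0.3]
grip_width: 0.0464
gripper_force: 0.0
```

```bash
python3 - <<'E'
from h import *
go((.4243,-.3473,.031),-99.4)
E
```

```text
travel [-0.1, 0.9, 88.4] twist [-0.08, 0.11, 0.12]
```

Request:
{"method": "move_arm", "body": {"commands": [{"travel": [0, 0.5, 25], "twist": [0, 0, 0.1]}, {"travel": [0, 0.5, 50], "twist": [0, 0, 0.1]}, {"travel": [0, 0.5, 70], "twist": [0, 0, 0.1]}, {"travel": [0, 0.5, 82], "twist": [0, 0, 0.1]}, {"travel": [0, 0.5, 88.4], "twist": [0, 0, 0.1]}, {"travel": [0, 0.5, 88.4], "twist": [0, 0, 0.1]}]}}

```text
time_s: 13.83
position: [0.4245, -0.3479, 0.0317]
tcp_rot: [[0.987, -0.164, -0.001], [-0.164, -0.987, 0.001], [-0.001, -0.0, -1.0]]
contact_force: [0.3, 0.2, -0.5]
grip_width: 0.0466
gripper_force: 0.0
```

Request:
{"method": "move_arm", "body": {"commands": [{"travel": [0, 0, 0], "twist": [0, 0, 0]}, {"travel": [0, 0, 0], "twist": [0, 0, 0]}, {"travel": [0, 0, 0], "twist": [0, 0, 0]}, {"travel": [0, 0, 0], "twist": [0, 0, 0]}, {"travel": [0, 0, 0], "twist": [0, 0, 0]}, {"travel": [0, 0, 0], "twist": [0, 0, 0]}, {"travel": [0, 0, 0], "twist": [0, 0, 0]}], "grip": 0, "squeeze": 50}}

```text
time_s: 14.42
position: [0.4249, -0.3492, 0.0326]
tcp_rot: [[0.986, -0.164, 0.001], [-0.164, -0.986, -0.001], [0.001, 0.001, -1.0]]
contact_force: [-0.2, 1.0, 6.9]
grip_width: 0.0253
gripper_force: 50.0
```

```bash
python3 - <<'E'
from h import *
go((.4249,-.3492,.2),-99.4); go((.58,-.14,.2),-2.9); go((.668,-.135,.112),-2.9)
E
```

```text
travel [0.2, 0.2, -167.4] twist [0.05, -0.07, -0.07]
travel [118.8, -231.7, -167.5] twist [0.1, -0.01, -96.57]
travel [204.7, -251.2, -79.4] twist [0.1, -0.01, -96.57]
```

Request:
{"method": "move_arm", "body": {"commands": [{"travel": [0, 0, -40], "twist": [0, 0, 0]}, {"travel": [0, 0, -80], "twist": [0, 0, 0]}, {"travel": [0, 0, -120], "twist": [0, 0, 0]}, {"travel": [0, 0, -160], "twist": [0, 0, 0]}, {"travel": [10, -30, -167], "twist": [0, 0, -7]}, {"travel": [20, -60, -167], "twist": [0, 0, -14]}, {"travel": [30, -90, -167], "twist": [0, 0, -21]}, {"travel": [45, -120, -167], "twist": [0, 0, -28]}, {"travel": [60, -150, -167], "twist": [0, 0, -35]}, {"travel": [80, -180, -167], "twist": [0, 0, -42]}, {"travel": [100, -210, -167], "twist": [0, 0, -49]}, {"travel": [119, -232, -167], "twist": [0, 0, -56]}]}}

```text
time_s: 15.42
position: [0.581, -0.137, 0.1988]
tcp_rot: [[0.683, 0.731, -0.0], [0.731, -0.683, 0.0], [0.0, -0.0, -1.0]]
contact_force: [-0.4, 0.2, -1.9]
grip_width: 0.0257
gripper_force: 50.0
```

Request:
{"method": "move_arm", "body": {"commands": [{"travel": [0, 0, 0], "twist": [0, 0, -7]}, {"travel": [0, 0, 0], "twist": [0, 0, -14]}, {"travel": [0, 0, 0], "twist": [0, 0, -21]}, {"travel": [0, 0, 0], "twist": [0, 0, -28]}, {"travel": [0, 0, 0], "twist": [0, 0, -35]}, {"travel": [0, 0, 0], "twist": [0, 0, -40.5]}, {"travel": [0, 0, 0], "twist": [0, 0, -40.5]}, {"travel": [0, 0, 0], "twist": [0, 0, -40.5]}, {"travel": [0, 0, 0], "twist": [0, 0, -40.5]}]}}

```text
time_s: 16.17
position: [0.58, -0.1394, 0.1987]
tcp_rot: [[0.055, 0.998, -0.0], [0.998, -0.055, 0.0], [0.0, -0.0, -1.0]]
contact_force: [-0.2, 0.9, -1.2]
grip_width: 0.026
gripper_force: 50.0
```

```bash
python3 - <<'E'
from h import *
go((.668,-.135,.112),-2.9)
E
```

```text
travel [9.2, 87.7, 86.7] twist [-0.01, -0.0, -0.25]
```

Request:
{"method": "move_arm", "body": {"commands": [{"travel": [3, 30, 0], "twist": [0, 0, -0.2]}, {"travel": [6, 60, 20], "twist": [0, 0, -0.2]}, {"travel": [9, 88, 50], "twist": [0, 0, -0.2]}, {"travel": [9, 88, 70], "twist": [0, 0, -0.2]}, {"travel": [9, 88, 87], "twist": [0, 0, -0.2]}, {"travel": [9, 88, 87], "twist": [0, 0, -0.2]}, {"travel": [9, 88, 87], "twist": [0, 0, -0.2]}]}}

```text
time_s: 16.75
position: [0.668, -0.1349, 0.1112]
tcp_rot: [[0.05, 0.999, -0.002], [0.999, -0.05, 0.0], [0.0, -0.002, -1.0]]
contact_force: [0.2, 0.3, -0.7]
grip_width: 0.0254
gripper_force: 50.0
```

```bash
python3 - <<'E'
from h import *
c=capture("top");d=capture("side"); s=status.state(); print(s["position"],np.degrees(np.arctan2(*s["tcp_rot"][:2,1][::-1])))
tip=s["position"]+s["tcp_rot"]@np.array([.165,0,.0236]); print("tip",tip)
o=np.zeros((600,800,3),np.uint8)
u,v=265,160; o[:, :400]=cv2.resize(c["color"][v:v+120,u:u+80],(400,600),interpolation=cv2.INTER_CUBIC)
u,v=pix(d,(.62,.02,.06)).astype(int); print(u,v); o[:, 400:]=cv2.resize(d["color"][v-60:v+60,u-40:u+40],(400,600),interpolation=cv2.INTER_CUBIC)
cv2.imwrite("pics/e3.png",o); print(pix(c,tip),pix(d,tip))
E
```

```text
[ 0.66897655 -0.13524305  0.11333838] -2.82391513475596
tip [0.67715319 0.02954356 0.08966402]
279 241
[322.00990694 172.34172679] [256.31369344 232.12609163]
```

View pics/e3.png

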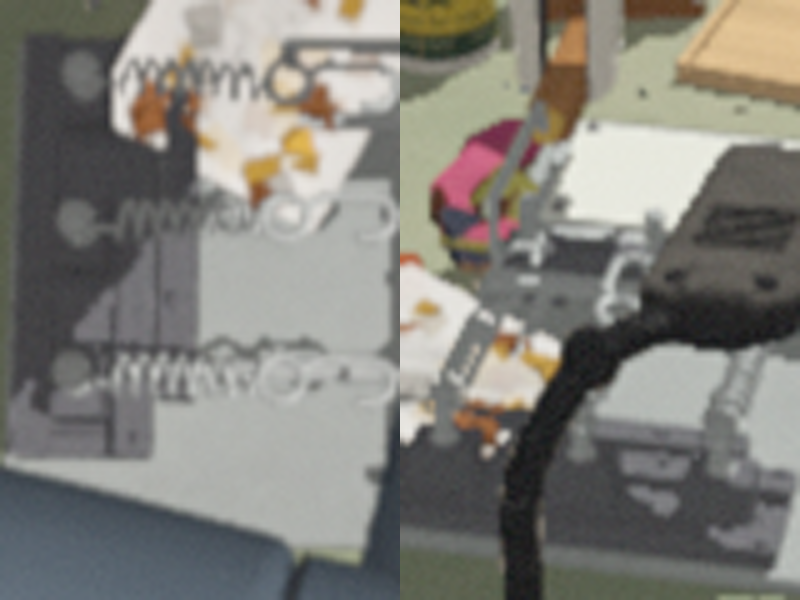

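```bash
cat >> h.py <<'E'
def tipw(s=None):
    s=s or status.state(); return s["position"]+s["tcp_rot"]@np.array([.165,0,.0236])
E
python3 - <<'E'
from h import *
c=capture("top"); s=status.state(); R=s["tcp_rot"]; p=s["position"]
def C(X): u,v=pix(c,X); return round((u-265+.5)*5-.5,1),round((v-160+.5)*5-.5,1)
print("pred shank end",C(p+R@np.array([.1685,0,-.009])),"pred shank +20",C(p+R@np.array([.1285,0,-.009])),"tip",C(tipw(s)))
for a,b in ((288,82),(288,217),(285,380)): print(onz(c,*uz(265,160,5,a,b),.064))
g=cv2.cvtColor(c["color"],cv2.COLOR_BGR2GRAY)
crop=cv2.resize(g[160:250,265:345],None,fx=5,fy=5,interpolation=cv2.INTER_CUBIC)
print(crop[20:70:3,340].tolist()); print(crop[45,270:310:3].tolist())
E
```

```text
pred shank end (np.float64(277.0), np.float64(42.0)) pred shank +20 (np.float64(368.5), np.float64(43.5)) tip (np.float64(287.1), np.float64(63.5))
[0.67615279 0.02983013 0.064     ]
[0.61241068 0.03141474 0.064     ]
[0.53723272 0.03465102 0.064     ]
[199, 212, 218, 224, 220, 205, 172, 136, 122, 139, 176, 211, 219, 208, 184, 161, 162]
[206, 204, 198, 173, 143, 119, 104, 103, 101, 102, 108, 115, 120, 121]
```

Request:
{"method": "move_arm", "body": {"commands": [{"travel": [1.5, 0, 5], "twist": [0, 0, 0]}, {"travel": [1.5, -0.5, 12], "twist": [0, 0, 0]}, {"travel": [1.5, -0.5, 18], "twist": [0, 0, 0]}, {"travel": [1.5, -0.5, 23], "twist": [0, 0, 0]}, {"travel": [1.5, -0.5, 28], "twist": [0, 0, 0]}, {"travel": [1.5, -0.5, 33], "twist": [0, 0, 0]}, {"travel": [1.5, -0.5, 35], "twist": [0, 0, 0]}, {"travel": [1.5, -0.5, 35], "twist": [0, 0, 0]}]}}

```text
time_s: 17.57
position: [0.6677, -0.1334, 0.0759]
tcp_rot: [[0.048, 0.999, -0.001], [0.999, -0.048, 0.0], [0.0, -0.001, -1.0]]
contact_force: [0.2, -0.8, -1.0]
grip_width: 0.0256
gripper_force: 50.0
```

```bash
sed -i 's/\[.165,0,.0236\]/[.1634,0,.0236]/' h.py; python3 - <<'E'
from h import *
s=status.state(); print(tipw(s),s["contact_force"])
E
```

```text
[0.67556352 0.02979555 0.05235365] [ 0.23196902 -0.83611712 -1.04673922]
```

Request:
{"method": "move_arm", "body": {"commands": [{"travel": [-4, 3, 0], "twist": [0, 0, 0]}, {"travel": [-8, 6, 0], "twist": [0, 0, 0]}, {"travel": [-12, 9, 0], "twist": [0, 0, 0]}, {"travel": [-15, 12, 0], "twist": [0, 0, 0]}, {"travel": [-18, 15, 0], "twist": [0, 0, 0]}, {"travel": [-20, 18, 0], "twist": [0, 0, 0]}, {"travel": [-20, 18, 0], "twist": [0, 0, 0]}]}}

```text
time_s: 18.15
position: [0.6854, -0.1547, 0.0766]
tcp_rot: [[0.048, 0.999, 0.0], [0.999, -0.048, 0.0], [0.0, 0.0, -1.0]]
contact_force: [-0.7, 3.1, -3.0]
grip_width: 0.0254
gripper_force: 50.0
```

Request:
{"method": "move_arm", "body": {"commands": [{"travel": [-5, 5, 0], "twist": [0, 0, 0]}, {"travel": [-10, 6, 0], "twist": [0, 0, 0]}, {"travel": [-16, 6, 0], "twist": [0, 0, 0]}, {"travel": [-22, 6, 0], "twist": [0, 0, 0]}, {"travel": [-28, 6, 0], "twist": [0, 0, 0]}, {"travel": [-34, 6, 0], "twist": [0, 0, 0]}, {"travel": [-39, 6, 0], "twist": [0, 0, 0]}, {"travel": [-43, 6, 0], "twist": [0, 0, 0]}, {"travel": [-43, 6, 0], "twist": [0, 0, 0]}, {"travel": [-43, 6, 0], "twist": [0, 0, 0]}]}}

```text
time_s: 18.98
position: [0.6884, -0.1971, 0.0763]
tcp_rot: [[0.048, 0.999, -0.001], [0.999, -0.048, 0.001], [0.001, -0.001, -1.0]]
contact_force: [-1.4, 7.6, -3.5]
grip_width: 0.0258
gripper_force: 50.0
```

```bash
python3 - <<'E'
from h import *
s=status.state(); t=tipw(s); print(t,s["contact_force"])
ex=np.array([-.0506,-.9987]); ey=np.array([.9987,.0-.0506])
st=np.array([.6823,.1232]); q=t[:2]-st; print(q@ex,q@ey)
E
```

```text
[ 0.69631262 -0.0338744   0.05290146] [-1.39405989  7.58087513 -3.51226592]
0.15616116472078562 0.021942364210903512
```

Request:
{"method": "move_arm", "body": {"commands": [{"travel": [0, -4, 0], "twist": [0, 0, 0]}, {"travel": [0, -8, 0], "twist": [0, 0, 0]}, {"travel": [0, -12, 0], "twist": [0, 0, 0]}, {"travel": [0, -15, 0], "twist": [0, 0, 0]}, {"travel": [0, -18, 0], "twist": [0, 0, 0]}, {"travel": [0, -21, 0], "twist": [0, 0, 0]}, {"travel": [0, -22.5, 0], "twist": [0, 0, 0]}, {"travel": [0, -22.5, 0], "twist": [0, 0, 0]}]}}

```text
time_s: 19.65
position: [0.6665, -0.1961, 0.0768]
tcp_rot: [[0.049, 0.999, 0.001], [0.999, -0.049, 0.001], [0.001, 0.001, -1.0]]
contact_force: [2.3, 7.0, -2.4]
grip_width: 0.0253
gripper_force: 50.0
```

Request:
{"method": "move_arm", "body": {"commands": [{"travel": [4, 0.5, 0], "twist": [0, 0, 0]}, {"travel": [8, 0.5, 0], "twist": [0, 0, 0]}, {"travel": [12, 0.5, 0], "twist": [0, 0, 0]}, {"travel": [16, 0.5, 0], "twist": [0, 0, 0]}, {"travel": [19, 0.5, 0], "twist": [0, 0, 0]}, {"travel": [22, 0.5, 0], "twist": [0, 0, 0]}, {"travel": [24, 0.5, 0], "twist": [0, 0, 0]}, {"travel": [24, 0.5, 0], "twist": [0, 0, 0]}]}}

```text
time_s: 20.32
position: [0.6682, -0.1728, 0.0769]
tcp_rot: [[0.048, 0.999, 0.0], [0.999, -0.048, -0.001], [-0.001, 0.0, -1.0]]
contact_force: [0.3, 0.1, -1.7]
grip_width: 0.0253
gripper_force: 50.0
```

Request:
{"method": "move_arm", "body": {"commands": [{"travel": [1, 0, -5], "twist": [0, 0, 0]}, {"travel": [1, 0, -15], "twist": [0, 0, 0]}, {"travel": [1, 0, -30], "twist": [0, 0, 0]}, {"travel": [1, 0, -50], "twist": [0, 0, 0]}, {"travel": [1, 0, -70], "twist": [0, 0, 0]}, {"travel": [1, 0, -70], "twist": [0, 0, 0]}, {"travel": [1, 0, -70], "twist": [0, 0, 0]}]}}

```text
time_s: 20.9
position: [0.6686, -0.1719, 0.1482]
tcp_rot: [[0.048, 0.999, 0.003], [0.999, -0.048, -0.001], [-0.001, 0.003, -1.0]]
contact_force: [-0.2, 0.4, -2.3]
grip_width: 0.0255
gripper_force: 50.0
```

```bash
python3 - <<'E'
from h import *
c=capture("top"); s=status.state(); print(s["contact_force"])
o=np.zeros((600,800,3),np.uint8); o[:600,:800]=cv2.resize(c["color"][160:235,270:370],(800,600),interpolation=cv2.INTER_CUBIC)
cv2.imwrite("pics/h3.png",o)
R=s["tcp_rot"];p=s["position"]
print("tip",tipw(s)); go(np.array([.6124,.0314,.092])-R@np.array([.1634,0,.0236]),-2.9)
E
```

```text
[-0.38116196 -0.49605103 -2.14776977]
tip [ 0.67589825 -0.00849236  0.12302941]
travel [36.8, -65.4, 31.0] twist [0.01, 0.01, 0.13]
```

View pics/h3.png

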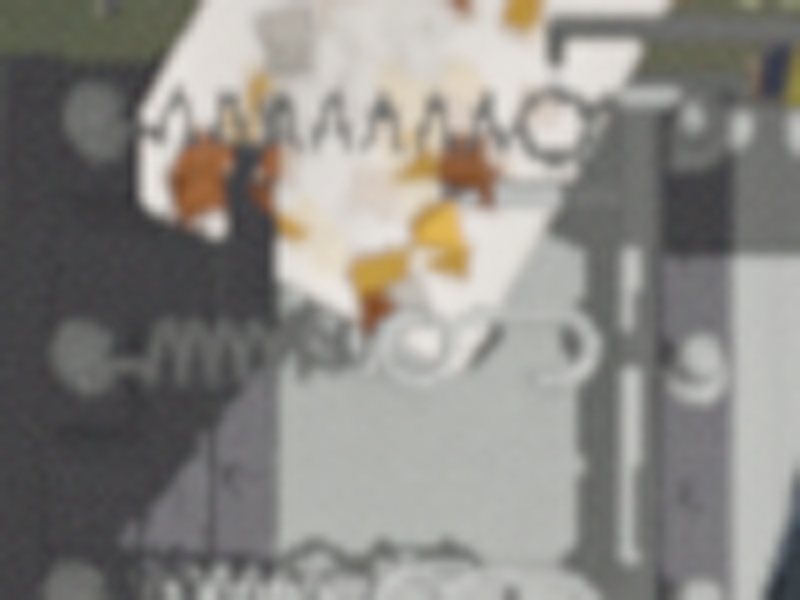

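Request:
{"method": "move_arm", "body": {"commands": [{"travel": [10, -20, 0], "twist": [0, 0, 0]}, {"travel": [20, -45, 0], "twist": [0, 0, 0]}, {"travel": [37, -65, 10], "twist": [0, 0, 0.1]}, {"travel": [37, -65.4, 25], "twist": [0, 0, 0.1]}, {"travel": [37, -65.4, 31], "twist": [0, 0, 0.1]}, {"travel": [37, -65.4, 31], "twist": [0, 0, 0.1]}, {"travel": [37, -65.4, 31], "twist": [0, 0, 0.1]}]}}

```text
time_s: 21.53
position: [0.6048, -0.1318, 0.1152]
tcp_rot: [[0.05, 0.999, -0.001], [0.999, -0.05, 0.0], [0.0, -0.001, -1.0]]
contact_force: [0.4, 0.3, -1.7]
grip_width: 0.0258
gripper_force: 50.0
```

```bash
python3 - <<'E'
from h import *
c=capture("top"); s=status.state(); R=s["tcp_rot"];p=s["position"]; print("tip",tipw(s))
def C(X): u,v=pix(c,X); return round((u-280+.5)*5-.5,1),round((v-180+.5)*5-.5,1)
g=cv2.cvtColor(c["color"],cv2.COLOR_BGR2GRAY); k=cv2.resize(g[180:240,280:360],None,fx=5,fy=5,interpolation=cv2.INTER_CUBIC)
print("pred shank end",C(p+R@np.array([.1669,0,-.009])),"mid",C(p+R@np.array([.12,0,-.009])))
cv2.imwrite("pics/e2.png",cv2.resize(c["color"][180:240,280:360],(800,600),interpolation=cv2.INTER_CUBIC))
a,b=map(int,C(p+R@np.array([.12,0,-.009]))); print(k[b-24:b+25:3,a].tolist())
a,b=map(int,C(p+R@np.array([.1669,0,-.009]))); print(k[b,a-24:a+25:3].tolist())
E
```

```text
tip [0.61332316 0.03131855 0.09207103]
pred shank end (np.float64(201.3), np.float64(82.2)) mid (np.float64(309.9), np.float64(84.3))
[103, 101, 101, 101, 103, 107, 112, 114, 111, 110, 119, 141, 163, 174, 168, 154, 135]
[132, 121, 120, 124, 133, 144, 158, 160, 148, 131, 119, 118, 121, 123, 125, 124, 124]
```

Request:
{"method": "move_arm", "body": {"commands": [{"travel": [0, -0.8, 8], "twist": [0, 0, 0]}, {"travel": [0, -0.8, 16], "twist": [0, 0, 0]}, {"travel": [0, -0.8, 22], "twist": [0, 0, 0]}, {"travel": [0, -0.8, 28], "twist": [0, 0, 0]}, {"travel": [0, -0.8, 33], "twist": [0, 0, 0]}, {"travel": [0, -0.8, 37], "twist": [0, 0, 0]}, {"travel": [0, -0.8, 37], "twist": [0, 0, 0]}, {"travel": [0, -0.8, 37], "twist": [0, 0, 0]}]}}

```text
time_s: 22.25
position: [0.6038, -0.1314, 0.0785]
tcp_rot: [[0.05, 0.999, -0.0], [0.999, -0.05, 0.0], [0.0, -0.0, -1.0]]
contact_force: [-0.3, 0.1, -0.5]
grip_width: 0.0258
gripper_force: 50.0
```

Request:
{"method": "move_arm", "body": {"commands": [{"travel": [-4, 2, 0], "twist": [0, 0, 0]}, {"travel": [-8, 5, 0], "twist": [0, 0, 0]}, {"travel": [-12, 8, 0], "twist": [0, 0, 0]}, {"travel": [-15, 11, 0], "twist": [0, 0, 0]}, {"travel": [-18, 14, 0], "twist": [0, 0, 0]}, {"travel": [-20, 16, 0], "twist": [0, 0, 0]}, {"travel": [-20, 16, 0], "twist": [0, 0, 0]}]}}

```text
time_s: 22.83
position: [0.6191, -0.1525, 0.0786]
tcp_rot: [[0.05, 0.999, -0.0], [0.999, -0.05, 0.0], [0.0, -0.0, -1.0]]
contact_force: [-0.3, 3.6, -4.3]
grip_width: 0.0255
gripper_force: 50.0
```

Request:
{"method": "move_arm", "body": {"commands": [{"travel": [-5, 4, 0], "twist": [0, 0, 0]}, {"travel": [-10, 4, 0], "twist": [0, 0, 0]}, {"travel": [-16, 4, 0], "twist": [0, 0, 0]}, {"travel": [-22, 4, 0], "twist": [0, 0, 0]}, {"travel": [-28, 4, 0], "twist": [0, 0, 0]}, {"travel": [-34, 4, 0], "twist": [0, 0, 0]}, {"travel": [-39, 4, 0], "twist": [0, 0, 0]}, {"travel": [-43, 4, 0], "twist": [0, 0, 0]}, {"travel": [-43, 4, 0], "twist": [0, 0, 0]}, {"travel": [-43, 4, 0], "twist": [0, 0, 0]}]}}

```text
time_s: 23.67
position: [0.62, -0.1949, 0.0783]
tcp_rot: [[0.05, 0.999, -0.001], [0.999, -0.05, 0.001], [0.001, -0.001, -1.0]]
contact_force: [-0.7, 8.5, -3.2]
grip_width: 0.0255
gripper_force: 50.0
```

```bash
python3 - <<'E'
from h import *
s=status.state(); t=tipw(s); print(t,s["contact_force"])
ex=np.array([-.0506,-.9987]); ey=np.array([.9987,.0-.0506])
q=t[:2]-np.array([.6125,.1268]); print(q@ex,q@ey)
E
```

```text
[ 0.628194   -0.03165952  0.05487415] [-0.67267522  8.50676862 -3.21707591]
0.15745940327346714 0.023691650547637513
```

Request:
{"method": "move_arm", "body": {"commands": [{"travel": [0, -4, 0], "twist": [0, 0, 0]}, {"travel": [0, -8, 0], "twist": [0, 0, 0]}, {"travel": [0, -12, 0], "twist": [0, 0, 0]}, {"travel": [0, -15, 0], "twist": [0, 0, 0]}, {"travel": [0, -18, 0], "twist": [0, 0, 0]}, {"travel": [0, -21, 0], "twist": [0, 0, 0]}, {"travel": [0, -24, 0], "twist": [0, 0, 0]}, {"travel": [0, -24, 0], "twist": [0, 0, 0]}]}}

```text
time_s: 24.33
position: [0.5963, -0.1936, 0.0786]
tcp_rot: [[0.051, 0.999, 0.0], [0.999, -0.051, 0.001], [0.001, 0.0, -1.0]]
contact_force: [0.8, 8.0, -3.2]
grip_width: 0.0257
gripper_force: 50.0
```

Request:
{"method": "move_arm", "body": {"commands": [{"travel": [4, 0, 0], "twist": [0, 0, 0]}, {"travel": [8, 0, 0], "twist": [0, 0, 0]}, {"travel": [12, 0, 0], "twist": [0, 0, 0]}, {"travel": [16, 0, 0], "twist": [0, 0, 0]}, {"travel": [19, 0, 0], "twist": [0, 0, 0]}, {"travel": [22, 0, 0], "twist": [0, 0, 0]}, {"travel": [24, 0, 0], "twist": [0, 0, 0]}, {"travel": [24, 0, 0], "twist": [0, 0, 0]}]}}

```text
time_s: 25.0
position: [0.598, -0.1704, 0.079]
tcp_rot: [[0.05, 0.999, 0.001], [0.999, -0.05, -0.001], [-0.001, 0.001, -1.0]]
contact_force: [-0.3, -0.3, -2.1]
grip_width: 0.0256
gripper_force: 50.0
```

Request:
{"method": "move_arm", "body": {"commands": [{"travel": [1, 0, -5], "twist": [0, 0, 0]}, {"travel": [1, 0, -15], "twist": [0, 0, 0]}, {"travel": [1, 0, -30], "twist": [0, 0, 0]}, {"travel": [1, 0, -50], "twist": [0, 0, 0]}, {"travel": [1, 0, -70], "twist": [0, 0, -6]}, {"travel": [1, 0, -70], "twist": [0, 0, -12]}, {"travel": [1, 0, -70], "twist": [0, 0, -12]}, {"travel": [1, 0, -70], "twist": [0, 0, -12]}]}}

```text
time_s: 25.67
position: [0.5978, -0.1693, 0.1492]
tcp_rot: [[-0.156, 0.988, 0.0], [0.988, 0.156, -0.0], [-0.0, 0.0, -1.0]]
contact_force: [-0.1, -0.6, -2.1]
grip_width: 0.0256
gripper_force: 50.0
```

```bash
cat >> h.py <<'E'
OFF=np.array([.1634,0,.0236])
def gotip(t,yang): 
    R=Ry(yang); return go(np.array(t)-R@OFF,yang)
def bedp(st,r,lat,z):
    ex=np.array([-.0506,-.9987]); ey=np.array([.9987,-.0506]); return np.r_[np.array(st)+r*ex+lat*ey,z]
E
python3 - <<'E'
from h import *
c=capture("top"); s=status.state(); print(s["position"])
cv2.imwrite("pics/e1.png",cv2.resize(c["color"][165:255,270:390],None,fx=6.6,fy=6.6,interpolation=cv2.INTER_CUBIC))
gotip((.5375,.0346,.092),9.1)
E
```

```text
[ 0.59767756 -0.16921292  0.14868497]
travel [47.3, -27.3, 33.1] twist [-0.02, -0.01, -0.18]
```

View pics/e1.png

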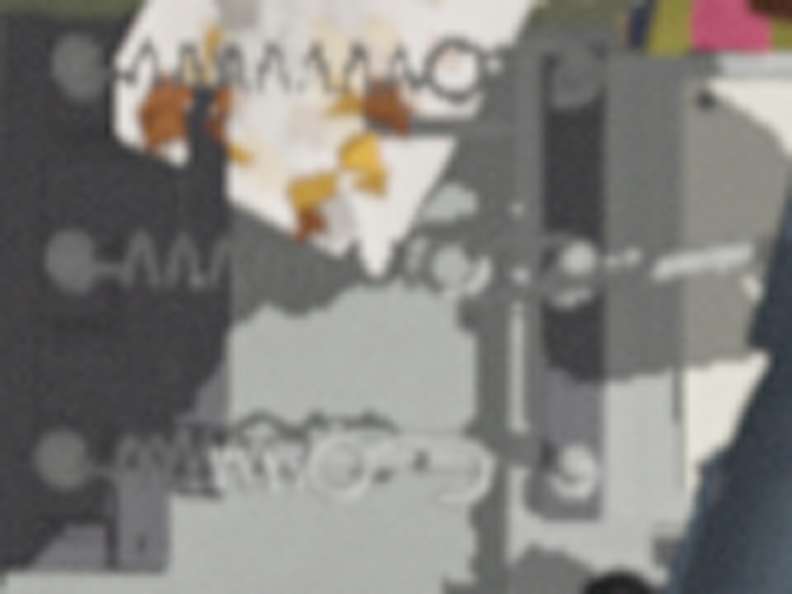

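```bash
python3 - <<'E'
from h import *
c=capture("top"); e=onz(c,*uz(270,165,6.6,341,466),.064); print(e)
gotip((e[0]-.0002,e[1],.092),9.1);gotip((e[0]-.0002,e[1],.055),9.1)
E
```

```text
[0.53821081 0.03543133 0.064     ]
travel [47.9, -26.6, 32.8] twist [-0.04, -0.02, -0.15]
travel [47.9, -26.6, 69.8] twist [-0.04, -0.02, -0.15]
```

Request:
{"method": "move_arm", "body": {"commands": [{"travel": [20, -12, 0], "twist": [0, 0, 0]}, {"travel": [35, -20, 10], "twist": [0, 0, 0]}, {"travel": [47.4, -27, 20], "twist": [0, 0, -0.1]}, {"travel": [47.4, -27, 33], "twist": [0, 0, -0.1]}, {"travel": [47.4, -27, 33], "twist": [0, 0, -0.1]}, {"travel": [47.4, -27, 33], "twist": [0, 0, -0.1]}]}}

```text
time_s: 26.27
position: [0.5635, -0.1266, 0.1152]
tcp_rot: [[-0.159, 0.987, -0.001], [0.987, 0.159, 0.0], [0.001, -0.001, -1.0]]
contact_force: [0.1, -1.1, -2.2]
grip_width: 0.0253
gripper_force: 50.0
```

```bash
python3 - <<'E'
from h import *
print(tipw()); gotip((.5379,.0351,.055),9.1)
E
```

```text
[0.53744985 0.03472213 0.09173904]
travel [0.3, 0.4, 36.6] twist [-0.08, -0.03, 0.06]
```

Request:
{"method": "move_arm", "body": {"commands": [{"travel": [0.3, 0.4, 8], "twist": [0, 0, 0]}, {"travel": [0.3, 0.4, 16], "twist": [0, 0, 0]}, {"travel": [0.3, 0.4, 22], "twist": [0, 0, 0]}, {"travel": [0.3, 0.4, 28], "twist": [0, 0, 0]}, {"travel": [0.3, 0.4, 33], "twist": [0, 0, 0]}, {"travel": [0.3, 0.4, 36.5], "twist": [0, 0, 0]}, {"travel": [0.3, 0.4, 36.5], "twist": [0, 0, 0]}, {"travel": [0.3, 0.4, 36.5], "twist": [0, 0, 0]}]}}

```text
time_s: 26.93
position: [0.5641, -0.1263, 0.0791]
tcp_rot: [[-0.16, 0.987, -0.0], [0.987, 0.16, 0.0], [0.0, -0.0, -1.0]]
contact_force: [0.2, -0.5, -1.0]
grip_width: 0.0255
gripper_force: 50.0
```

```bash
python3 - <<'E'
from h import *
s=status.state(); print(tipw(s),s["contact_force"]); st=(.5433,.1303)
for r,l in ((.115,.016),(.125,.022),(.1585,.0235),(.1585,-.0003),(.1345,-.0003)): gotip(bedp(st,r,l,.055),9.1)
E
```

```text
[0.53785991 0.03498909 0.05550815] [ 0.15490927 -0.46667579 -1.03573512]
travel [-22.6, 11.7, 0.5] twist [-0.01, -0.0, 0.13]
travel [-33.6, 15.5, 0.5] twist [-0.01, -0.0, 0.13]
travel [-66.7, 9.9, 0.5] twist [-0.01, -0.0, 0.13]
travel [-61.7, -13.3, 0.5] twist [-0.01, -0.0, 0.13]
travel [-38.2, -8.3, 0.5] twist [-0.01, -0.0, 0.13]
```

Request:
{"method": "move_arm", "body": {"commands": [{"travel": [-4, 2, 0], "twist": [0, 0, 0]}, {"travel": [-8, 4, 0], "twist": [0, 0, 0]}, {"travel": [-13, 7, 0], "twist": [0, 0, 0]}, {"travel": [-18, 10, 0], "twist": [0, 0, 0]}, {"travel": [-22, 12, 0], "twist": [0, 0, 0]}, {"travel": [-22, 12, 0], "twist": [0, 0, 0]}]}}

```text
time_s: 27.43
position: [0.5799, -0.1467, 0.0791]
tcp_rot: [[-0.16, 0.987, 0.0], [0.987, 0.16, 0.0], [0.0, 0.0, -1.0]]
contact_force: [-0.1, 3.9, -2.9]
grip_width: 0.0257
gripper_force: 50.0
```

Request:
{"method": "move_arm", "body": {"commands": [{"travel": [-5, 3, 0], "twist": [0, 0, 0]}, {"travel": [-11, 3.5, 0], "twist": [0, 0, 0]}, {"travel": [-17, 2.5, 0], "twist": [0, 0, 0]}, {"travel": [-23, 1.5, 0], "twist": [0, 0, 0]}, {"travel": [-29, 0.5, 0], "twist": [0, 0, 0]}, {"travel": [-35, -0.5, 0], "twist": [0, 0, 0]}, {"travel": [-40, -1.3, 0], "twist": [0, 0, 0]}, {"travel": [-44.5, -2, 0], "twist": [0, 0, 0]}, {"travel": [-44.5, -2, 0], "twist": [0, 0, 0]}, {"travel": [-44.5, -2, 0], "twist": [0, 0, 0]}]}}

```text
time_s: 28.27
position: [0.5841, -0.1901, 0.0788]
tcp_rot: [[-0.16, 0.987, -0.001], [0.987, 0.16, 0.002], [0.002, -0.001, -1.0]]
contact_force: [-0.4, 8.1, -3.0]
grip_width: 0.026
gripper_force: 50.0
```

```bash
python3 - <<'E'
from h import *
s=status.state(); print(tipw(s),s["contact_force"]); st=(.5433,.1303)
for r,l in ((.1585,-.0003),(.1345,-.0003)): gotip(bedp(st,r,l,.055),9.1)
E
```

```text
[ 0.55789551 -0.02872692  0.05544044] [-0.41733588  8.11306276 -2.97626458]
travel [4.4, -22.8, 0.2] twist [-0.07, -0.1, 0.1]
travel [27.9, -17.8, 0.2] twist [-0.07, -0.1, 0.1]
```

Request:
{"method": "move_arm", "body": {"commands": [{"travel": [0.9, -4.5, 0], "twist": [0, 0, 0]}, {"travel": [1.8, -9, 0], "twist": [0, 0, 0]}, {"travel": [2.6, -13, 0], "twist": [0, 0, 0]}, {"travel": [3.3, -17, 0], "twist": [0, 0, 0]}, {"travel": [4, -20, 0], "twist": [0, 0, 0]}, {"travel": [4.5, -23, 0], "twist": [0, 0, 0]}, {"travel": [4.5, -23, 0], "twist": [0, 0, 0]}, {"travel": [4.5, -23, 0], "twist": [0, 0, 0]}]}}

```text
time_s: 28.93
position: [0.5609, -0.1892, 0.0791]
tcp_rot: [[-0.16, 0.987, -0.0], [0.987, 0.16, 0.001], [0.001, -0.0, -1.0]]
contact_force: [0.1, 8.0, -2.3]
grip_width: 0.0254
gripper_force: 50.0
```

Request:
{"method": "move_arm", "body": {"commands": [{"travel": [4, 0.9, 0], "twist": [0, 0, 0]}, {"travel": [8, 1.7, 0], "twist": [0, 0, 0]}, {"travel": [12, 2.5, 0], "twist": [0, 0, 0]}, {"travel": [16, 3.4, 0], "twist": [0, 0, 0]}, {"travel": [19, 4, 0], "twist": [0, 0, 0]}, {"travel": [22, 4.6, 0], "twist": [0, 0, 0]}, {"travel": [23.5, 5, 0], "twist": [0, 0, 0]}, {"travel": [23.5, 5, 0], "twist": [0, 0, 0]}]}}

```text
time_s: 29.6
position: [0.5626, -0.166, 0.0794]
tcp_rot: [[-0.161, 0.987, 0.001], [0.987, 0.161, -0.001], [-0.001, 0.0, -1.0]]
contact_force: [-0.4, 0.9, -0.9]
grip_width: 0.0257
gripper_force: 50.0
```

Request:
{"method": "move_arm", "body": {"commands": [{"travel": [1.5, 0.3, 0], "twist": [0, 0, 0]}, {"travel": [1.5, 0.3, 0], "twist": [0, 0, 0]}, {"travel": [1.5, 0.3, -8], "twist": [0, 0, 0]}, {"travel": [1.5, 0.3, -18], "twist": [0, 0, 0]}, {"travel": [1.5, 0.3, -30], "twist": [0, 0, 0]}, {"travel": [1.5, 0.3, -55], "twist": [0, 0, 0]}, {"travel": [1.5, 0.3, -90], "twist": [0, 0, 0]}, {"travel": [1.5, 0.3, -120], "twist": [0, 0, 0]}, {"travel": [1.5, 0.3, -120], "twist": [0, 0, 0]}]}}

```text
time_s: 30.35
position: [0.5649, -0.1649, 0.2067]
tcp_rot: [[-0.161, 0.987, 0.01], [0.987, 0.161, -0.004], [-0.005, 0.009, -1.0]]
contact_force: [0.6, -0.0, -1.4]
grip_width: 0.0256
gripper_force: 50.0
```

```bash
python3 - <<'E'
from h import *
c=capture("top"); print(status.state()["contact_force"])
cv2.imwrite("pics/fin1.png",cv2.resize(c["color"][165:285,270:390],None,fx=5,fy=5,interpolation=cv2.INTER_CUBIC))
go((.4249,-.3492,.2),-99.4)
E
```

```text
[ 0.06905414  0.32173368 -1.94893807]
travel [-159.9, -166.8, 3.1] twist [0.44, -0.19, 108.64]
```

View pics/fin1.png

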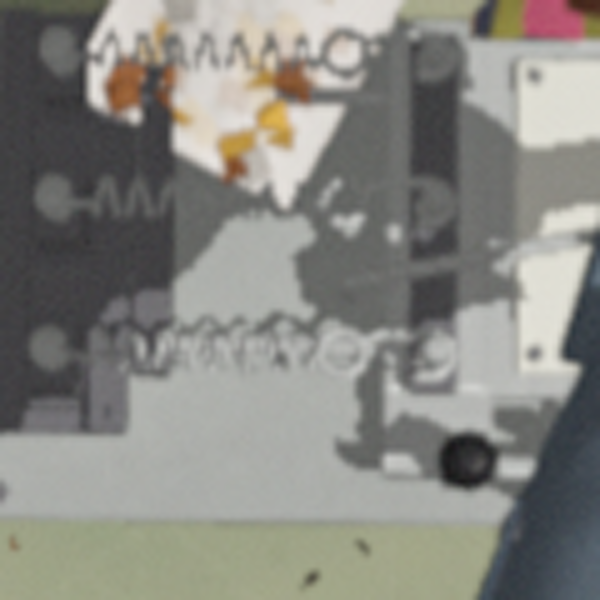

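Request:
{"method": "move_arm", "body": {"commands": [{"travel": [-14, -15, 0], "twist": [0, 0, 7]}, {"travel": [-28, -30, 0], "twist": [0, 0, 14]}, {"travel": [-42, -45, 0], "twist": [0, 0, 21]}, {"travel": [-56, -60, 0], "twist": [0, 0, 28]}, {"travel": [-70, -75, 0], "twist": [0, 0, 35]}, {"travel": [-84, -90, 0], "twist": [0, 0, 42]}, {"travel": [-100, -105, 0], "twist": [0, 0, 49]}, {"travel": [-115, -120, 0], "twist": [0, 0, 56]}, {"travel": [-130, -135, 0], "twist": [0, 0, 63]}, {"travel": [-145, -150, 0], "twist": [0, 0, 70]}, {"travel": [-160, -167, 0], "twist": [0, 0, 77]}, {"travel": [-160, -167, 0], "twist": [0, 0, 84]}]}}

```text
time_s: 31.4
position: [0.421, -0.3508, 0.1987]
tcp_rot: [[0.967, 0.255, -0.001], [0.255, -0.967, 0.0], [-0.001, -0.0, -1.0]]
contact_force: [0.0, 0.0, -2.6]
grip_width: 0.0256
gripper_force: 50.0
```

Request:
{"method": "move_arm", "body": {"commands": [{"travel": [0, 0, 0], "twist": [0, 0, 7]}, {"travel": [0, 0, 0], "twist": [0, 0, 14]}, {"travel": [0, 0, 0], "twist": [0, 0, 21]}, {"travel": [0, 0, 0], "twist": [0, 0, 24.6]}, {"travel": [0, 0, 0], "twist": [0, 0, 24.6]}, {"travel": [0, 0, 0], "twist": [0, 0, 24.6]}, {"travel": [0, 0, 0], "twist": [0, 0, 24.6]}, {"travel": [0, 0, 0], "twist": [0, 0, 24.6]}]}}

```text
time_s: 32.07
position: [0.4232, -0.3487, 0.199]
tcp_rot: [[0.987, -0.161, -0.0], [-0.161, -0.987, 0.0], [-0.0, -0.0, -1.0]]
contact_force: [-0.4, 0.7, -2.2]
grip_width: 0.0258
gripper_force: 50.0
```

```bash
python3 - <<'E'
from h import *
go((.4252,-.3485,.0335),-99.6)
E
```

```text
travel [2.0, -0.5, 165.5] twist [-0.01, 0.01, 0.34]
```

Request:
{"method": "move_arm", "body": {"commands": [{"travel": [2, 0, 40], "twist": [0, 0, 0.3]}, {"travel": [2, 0, 80], "twist": [0, 0, 0.3]}, {"travel": [2, 0, 115], "twist": [0, 0, 0.3]}, {"travel": [2, 0, 140], "twist": [0, 0, 0.3]}, {"travel": [2, 0, 155], "twist": [0, 0, 0.3]}, {"travel": [2, 0, 162], "twist": [0, 0, 0.3]}, {"travel": [2, 0, 165], "twist": [0, 0, 0.3]}, {"travel": [2, 0, 166], "twist": [0, 0, 0.3]}, {"travel": [2, 0, 166], "twist": [0, 0, 0.3]}]}}

```text
time_s: 32.82
position: [0.4257, -0.3495, 0.0341]
tcp_rot: [[0.986, -0.168, 0.001], [-0.168, -0.986, -0.001], [0.001, 0.001, -1.0]]
contact_force: [-0.5, -0.2, -2.2]
grip_width: 0.0254
gripper_force: 50.0
```

Request:
{"method": "move_arm", "body": {"commands": [{"travel": [0, 0, 1], "twist": [0, 0, 0]}, {"travel": [0, 0, 1.5], "twist": [0, 0, 0]}, {"travel": [0, 0, 1.5], "twist": [0, 0, 0]}]}}

```text
time_s: 33.07
position: [0.4256, -0.3495, 0.0326]
tcp_rot: [[0.986, -0.168, 0.001], [-0.168, -0.986, -0.001], [0.001, 0.001, -1.0]]
contact_force: [-1.0, 1.3, 5.3]
grip_width: 0.0258
gripper_force: 50.0
```

Request:
{"method": "move_arm", "body": {"commands": [{"travel": [0, 0, 0], "twist": [0, 0, 0]}, {"travel": [0, 0, 0], "twist": [0, 0, 0]}, {"travel": [0, 0, 0], "twist": [0, 0, 0]}, {"travel": [0, 0, 0], "twist": [0, 0, 0]}, {"travel": [0, 0, -15], "twist": [0, 0, 0]}, {"travel": [0, 0, -40], "twist": [0, 0, 0]}, {"travel": [0, 0, -80], "twist": [0, 0, 0]}, {"travel": [-20, 0, -120], "twist": [0, 0, 0]}, {"travel": [-50, 0, -150], "twist": [0, 0, 0]}, {"travel": [-80, 0, -180], "twist": [0, 0, 0]}, {"travel": [-110, 20, -200], "twist": [0, 0, 0]}, {"travel": [-110, 50, -200], "twist": [0, 0, 0]}], "grip": 0.5}}

```text
time_s: 34.07
position: [0.3062, -0.3789, 0.236]
tcp_rot: [[0.986, -0.167, 0.002], [-0.167, -0.986, -0.004], [0.003, 0.003, -1.0]]
contact_force: [0.7, -0.8, 1.1]
grip_width: 0.0468
gripper_force: 0.0
```

```bash
python3 - <<'E'
from h import *
c=capture("top"); s=status.state(); print(s["contact_force"],s["position"])
o=np.zeros((480,800,3),np.uint8); o[:480,:480]=cv2.resize(c["color"][165:285,270:390],None,fx=4,fy=4,interpolation=cv2.INTER_CUBIC)
o[:480,480:800]=cv2.resize(c["color"][190:310,445:525],None,fx=4,fy=4,interpolation=cv2.INTER_CUBIC)
cv2.imwrite("pics/fin2.png",o)
E
```

```text
[-2.30750489  0.27475882 -1.41756322] [ 0.30647111 -0.38475828  0.23494945]
```

View pics/fin2.png

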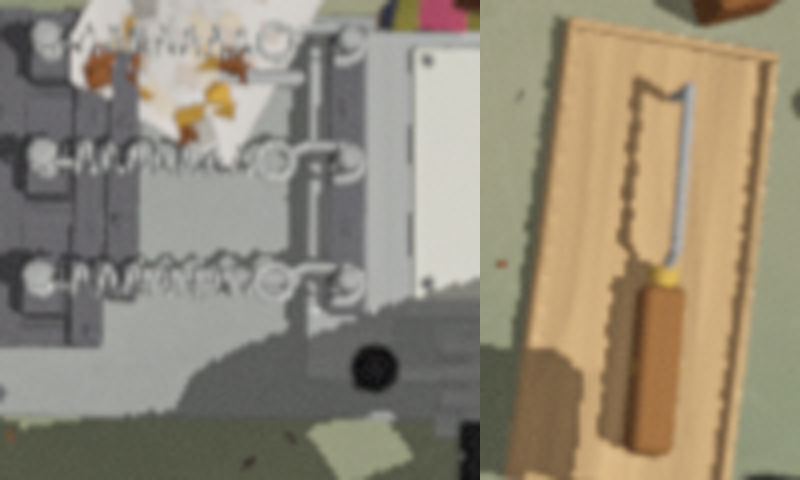

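Request:
{"method": "move_arm", "body": {"commands": [{"travel": [0, 0, 0], "twist": [0, 0, 0]}, {"travel": [0, 0, 0], "twist": [0, 0, 0]}, {"travel": [0, 0, 0], "twist": [0, 0, 0]}, {"travel": [0, 0, 0], "twist": [0, 0, 0]}, {"travel": [0, 0, 0], "twist": [0, 0, 0]}]}}

```text
time_s: 34.53
position: [0.3088, -0.3792, 0.2313]
tcp_rot: [[0.986, -0.167, -0.001], [-0.167, -0.986, 0.001], [-0.001, -0.001, -1.0]]
contact_force: [0.7, 0.4, 0.6]
grip_width: 0.0468
gripper_force: 0.0
```

```bash
python3 - <<'E'
from h import *
c=capture("top"); g=cv2.cvtColor(c["color"],cv2.COLOR_BGR2GRAY); m=(g<48).astype(np.uint8); m[:,:375]=0; m[:,402:]=0; m[:262]=0; m[300:]=0
n,l,st,ce=cv2.connectedComponentsWithStats(m); i=1+np.argmax(st[1:,4]); x,y,w,h,a=st[i]; print(st[i],onz(c,x+w/2,y+h-.5,.052),onz(c,x+w/2,y-.5,.052))
E
```

```text
[385 271   8  16 122] [ 0.41924495 -0.11296767  0.052     ] [ 0.45519951 -0.11455381  0.052     ]
```

The pin's grip end is still where it was after insertion, so I am handing the job in.

```bash
python3 -c "
from rig import ticket
print(ticket.sign_off())"
```

```text
the job is handed in; nothing more can be done
None
```

I handed the job in at about 34 s of robot time: the carriage is drawn home and pinned, all three springs hang on their posts, and the puller lies in its tray; the hand-in gave no verdict.

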